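# Clear the mug off the coffee maker and put the carafe back

### The arm

A 6-joint arm with a two-finger parallel gripper is mounted at the origin on a cart in front of the work surface, level with it; the furniture and walls round the work are solid. World frame = base frame: x ahead of the robot, y to its left, z up, the work surface at z = 0. Lengths are in m, angles in rad, forces in N, time in s.
With the tool pointing down it reaches from about 0.4 to 0.825 m from the base axis. Payload 7 kg.
Tool frame: the origin (TCP) lies on the centre line of the jaws, within the pads' length; the fingertips stand 22 mm ahead of it and the grasp point (between the pads) lies 3 mm ahead of it (arm.tcp_to_tips is the distance from the TCP to the fingertips, in m); z points along the fingers, y is the line along which they close (so a half turn about z gives the same grasp; the last joint's range is limited). The gripper opens to 88 mm and grips with 3 to 60 N. Pads are 19 mm wide; open, the fingers measure 130 mm over their backs; the gripper's body (78 mm by 193 mm) begins 47 mm behind the grasp point.
Start: joints at [1.589, 0.359, 0.012, 0, -1.224, -0.288], TCP at [0.18, 0.651, 0.249] pointing down, gripper open.
Joint ranges: [-3.07, 3.07], [-1.43, 2.12], [-1.02, 1.25], [-3.03, 1.67], [-3.05, -0], [-3.03, 3.03]. Speed limits (rad/s): [2.39, 2.39, 3.01, 3.14, 3.14, 3.14].

### API

Orientations are given as [roll, pitch, yaw] about the fixed x, y, z axes, in that order (R = Rz(yaw) Ry(pitch) Rx(roll)).
In Python, from station import arm gives the robot as it stands.
- The arm moves only by the tool jog_arm, never from a script. Its argument "targets" is a list of rows, each an object of numbers: "dx", "dy", "dz": the shift along the tool's x, y, z in mm; "rx", "ry", "rz": the turn, a rotation vector about the tool's x, y, z in rad; "gripper": the closure, from 0 (fully open) to 1 (shut). In form: [{"dx": .., "dy": .., "dz": .., "rx": .., "ry": .., "rz": .., "gripper": ..}, ...]. A call has exactly 8 rows; each row is the pose to reach, as a shift and turn from the pose commanded when the call began, along the tool's axes at that moment; what a row does not reach only later rows make up. A row lasts 1/12 s, in which the tool goes at most 41.7 mm and 7.16 degrees, less where a joint would pass 70% of its speed; a pose out of reach is approached as far as the arm can. A call with a gripper value outside its range is refused whole. The fingers move at their own pace and stop on an object; "force" is the grip in N (left out, the last holds). Time passes only in rows, so rows that repeat a pose let the fingers close, or fill a call up. It gives the time, the measured TCP pose, the force, the opening and the grip force at its end, in the units of the state.
- arm.get_state(): the state, without advancing time (a new reading comes with each control period).
- arm.grab_frame(name): name is "scene" or "side" or "wrist"; returns a dict with "frame" (420x560x3 uint8, red, green, blue), "z_map" (420x560 float32, m along the optical axis (not along the pixel's ray), 0 where there is no reading), "fx", "fy", "cx", "cy" (pixels), "view" (4x4, takes a point from world to camera coordinates). Camera axes: x right, y down, z forward; pixel columns grow to the right and rows downward; lengths in m; the calibration is good to about 2 mm. A picture is of the moment at which its call begins.
- arm.job_done(): hands the job in; it is judged then, once.
The state is a dict: "t": time; "q": joint angles; "qd": joint speeds; "joint_efforts": joint torques, N m; "eef_pos": TCP position; "ee_rot": TCP orientation; "force": force on the tool from outside, world axes, zero at the start; "moment": the same for the moment, N m; "width": finger opening in m; "gripper_force": force on a finger pad.
Only numpy, scipy, OpenCV 4.12 (cv2) and the standard library are available. Lean on these libraries where they do the work, as an engineer would, in place of code of your own. Each camera call takes 0.05 s, during which the arm holds its last target. There are 200 camera calls.

### The job

Someone left a mug on the hot plate of the coffee maker. Take it off and stand it upright on the worktop, well clear of the machine; then put the glass carafe squarely home on the hot plate under the brew head with its handle pointing straight out to the front, let go of it, and last of all switch the machine on at the rocker on its base. Set things down rather than drop them, keep mug and carafe upright, and leave the canister where it is.

Things in the scene. Friction and masses are not known exactly. Their poses are not given: they have to be found in the camera images.
- coffee_maker: Black and steel drip coffee maker, fixed, 338 mm high. Origin on the worktop under the hot plate's centre; x points from its front to its back, y to its left as one faces it, z up. It stands turned, its front (-x) looking to the right of the robot. Base 30 mm high, x -132 to +186, y -102 to +102. Tank column from x +86 backwards, full height.
- brew_head (a point): Middle of the lower front edge of the brew head that overhangs the hot plate: 85 mm in front of the plate's centre, 208 mm above the worktop; the head reaches up to 338 mm, y -89 to +89. Under it over the plate hang the filter basket and spout, down to z 194. So a gripper at the hot plate must lean back to the front, about 40 to 45 degrees.
- hotplate (a point): Centre of the hot plate's flat top, 33 mm above the worktop; the plate is a dish of 60 mm inner radius with a rim 4 mm wide that stands 3 mm above the flat. Axes as the coffee maker's.
- mug: Empty two-tone mug, 220 g, 90 mm high, body up to 88 mm across, standing on the hot plate at the start with its handle roughly to the machine's front. The worktop to the left of the machine and before it is free to stand it on. Origin at the underside, 14 mm from the body's axis towards the handle; the handle lies in the direction of the mug's own -y axis, z up.
- mug_handle (a point): Middle of the upright outer bar of the mug's handle, 53 mm from the mug's origin along its -y axis, 42 mm above its underside: the place to pinch it. The bar is 12 mm wide (along the mug's x), 9 mm deep, upright from 20 to 56 mm above the underside. Axes as the mug's.
- carafe: Glass coffee carafe with black lid and black handle, 450 g (may vary by a fifth), 140 mm high, body 129 mm across, flat bottom 98 mm across; stands on the worktop to the right of the machine, nearer or farther, handle roughly towards the robot. Origin at the underside, between body and handle; the handle lies in the direction of its own -y axis, z up.
- carafe_base (a point): Centre of the carafe body's flat underside, 22 mm from the carafe's origin along its +y axis. Axes as the carafe's.
- carafe_handle (a point): Place to pinch the carafe's handle: on the upright outer bar, 74 mm from the carafe's origin along its -y axis (96 mm from the body's axis), 80 mm above the underside. The bar is 22 mm wide (along the carafe's x), 24 mm deep, upright from 31 to 131 mm above the underside, with 20 mm between it and the glass. Axes as the carafe's.
- switch (a joint): Rocker switch on top of the base, at the front right corner as one faces the machine (99 mm in front of the hot plate's centre, 72 mm to the machine's -y side). 0 = off (its front end stands up), 0.4 rad = on (its front end pressed fully down); it stays where it is left. The front end goes down about 7 mm; it takes about 2 to 3 N.
- switch_press (a point): The spot to press, straight down: on the raised front end of the rocker's paddle (44 x 28 mm, the long side front to back), 14 mm in front of its pivot, at its upper face, about 46 mm above the worktop while off.
- canister: Bystander: round white canister with a wooden lid, 87 mm across, 105 mm high, loose, near the carafe, to the right of the machine. Origin at the centre of its underside.
Not all that is in view belongs to the job. What is shaped like the mug but red or turquoise is not meant.

How it is judged:
On the way, in this order (a step that is already met when the one before it is completed fails the run):
1. the mug stands upright on the worktop, clear of the machine, let go (height (world z) of mug below 0.01 m and angle between mug's own z axis and vertical below 0.1 rad and horizontal distance between mug and coffee_maker above 0.17 m and contact force between the fingers and mug below 0.3 N and linear speed of mug below 0.03 m/s), for 0.2 s.
2. the carafe stands flat on the hot plate, handle to the front, let go (horizontal distance between carafe_base and hotplate below 0.015 m and z of carafe_base in the frame of hotplate between -0.003 and 0.003 m and angle between carafe's own z axis and vertical below 0.035 rad and x of carafe_handle in the frame of coffee_maker below 0 m and angle between the y axis of carafe and the x axis of coffee_maker, either way round below 0.3 rad and contact force between the fingers and carafe below 0.3 N and linear speed of carafe below 0.03 m/s), for 0.2 s.
3. the rocker is switched on (value of joint switch above 0.3 rad), for 0.1 s.
At the end, for the whole second after the job is handed in: Mug upright (0.1 rad), at rest on the worktop, its origin over 170 mm from the hot plate's centre; carafe at rest flat on the hot plate (height within 3 mm, upright within 0.035 rad, centred within 15 mm), handle to the front within 0.3 rad; rocker on (above 0.3 rad) (height (world z) of mug below 0.01 m and angle between mug's own z axis and vertical below 0.1 rad and horizontal distance between mug and coffee_maker above 0.17 m and linear speed of each of mug, carafe below 0.03 m/s and horizontal distance between carafe_base and hotplate below 0.015 m and z of carafe_base in the frame of hotplate between -0.003 and 0.003 m and angle between carafe's own z axis and vertical below 0.035 rad and x of carafe_handle in the frame of coffee_maker below 0 m and angle between the y axis of carafe and the x axis of coffee_maker, either way round below 0.3 rad and value of joint switch above 0.3 rad); the robot touches nothing.
It fails at once if the mug is tipped by more than 0.6 rad (angle between mug's own z axis and vertical above 0.6 rad).
It fails at once if the carafe is tipped by more than 0.5 rad (angle between carafe's own z axis and vertical above 0.5 rad).
It fails at once if the mug is dropped (falls faster than 0.7 m/s, untouched by the fingers) (linear speed of mug above 0.7 m/s and contact force between the fingers and mug below 0.1 N).
It fails at once if the carafe is dropped (falls faster than 0.6 m/s, untouched by the fingers) (linear speed of carafe above 0.6 m/s and contact force between the fingers and carafe below 0.1 N).
It fails at once if the canister is moved by more than 25 mm (distance of canister from where it was at the start of the episode above 0.025 m).
It also fails if it takes over 72 s, if anything falls off the work surface, if the arm or the gripper's body presses on something with over 40 N, if the wrist force passes 120 N, or if a joint passes its speed limit or range.

## Working session

There is one attempt and no reset: what is moved stays moved. The work goes in short steps, Python scripts to look and compute and a tool call to move; the robot and the scene stay as the last step left them, time stands still between calls to the robot, and variables do not carry over. Pictures are saved under pics/ and viewed, at most 10 in all, crops included, and the job is handed in when it is done.

Besides the shell and the picture viewer there is one more tool, called after "Emit:" by a JSON object that holds its "op" and its "data". jog_arm: Moves the arm, as the interface text tells. Its arguments: {"type":"object","properties":{"targets":{"type":"array","items":{"type":"object","properties":{"dx":{"type":"number"},"dy":{"type":"number"},"dz":{"type":"number"},"rx":{"type":"number"},"ry":{"type":"number"},"rz":{"type":"number"},"gripper":{"type":"number"}}}},"force":{"type":"number"}},"required":["targets"]}

```bash
ls; mkdir -p pics
cat > h.py <<'E'
import numpy as np, cv2
from scipy.spatial.transform import Rotation as R
from station import arm
def grab(n):
    f=arm.grab_frame(n); f['view']=np.array(f['view']); return f
def cloud(f):
    z=f['z_map']; v,u=np.indices(z.shape)
    p=np.stack([(u-f['cx'])/f['fx']*z,(v-f['cy'])/f['fy']*z,z,np.ones_like(z)],-1)
    w=(p@np.linalg.inv(f['view']).T)[...,:3]; w[z==0]=np.nan
    return w
def save(f,n): cv2.imwrite('pics/'+n,f['frame'][...,::-1])
E
python3 - <<'E'
from h import *
s=arm.get_state(); print(s)
F=[grab(n) for n in('scene','side')]
im=np.hstack([f['frame'] for f in F]); 
for f,n in zip(F,('a','b')):
    save(f,n+'.png'); np.savez(n+'.npz',**f)
    print(np.linalg.inv(f['view'])[:3].round(3).tolist(),f['fx'])
E
```

```text
pics
{'t': 0.0, 'q': array([ 1.58910704e+00,  3.59413060e-01,  1.10382356e-02, -3.37150988e-04,
       -1.22409011e+00, -2.88109734e-01]), 'qd': array([ 0.00048947, -0.00105476,  0.00102776,  0.00018119,  0.00016924,
        0.00031613]), 'joint_efforts': array([-9.13362837e-04, -5.82715023e+01,  2.93074107e+01,  6.99759588e+00,
        7.00330449e-03, -1.49781799e-04]), 'eef_pos': array([0.17981349, 0.65013379, 0.24759909]), 'ee_rot': array([ 3.13990276e+00, -1.70287390e-04, -2.69913708e-01]), 'force': array([ 0.67263299, -0.07272548,  0.40587071]), 'moment': array([-0.01573126, -0.04218594, -0.04391769]), 'gripper_force': 0.0, 'width': 0.08772883478442225}
[[0.694, -0.551, 0.464, -0.009], [-0.72, -0.546, 0.428, -0.397], [0.017, -0.631, -0.776, 1.029]] 383.24072512029056
[[0.999, -0.023, 0.046, 0.448], [-0.05, -0.613, 0.789, -0.951], [0.01, -0.79, -0.613, 0.927]] 389.7076390410377
```

View pics/a.png

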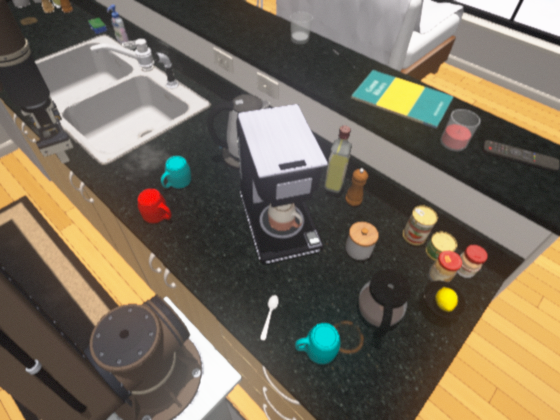

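View pics/b.png

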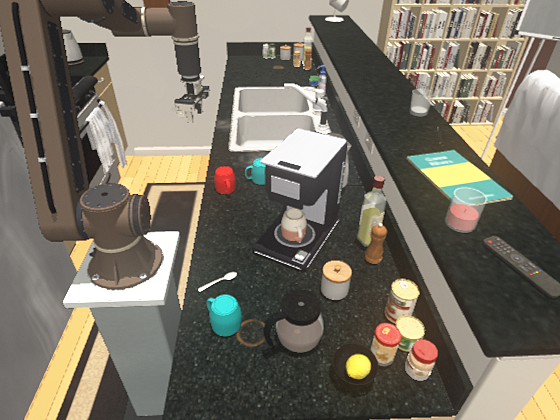

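Scene picture: the two-tone mug is on the hot plate at (282,215). Lookalikes are red (152,206), turquoise (177,172) and turquoise (322,343). The carafe is at (385,300) with its handle towards (388,325), the canister at (362,240) and the rocker at (313,240). The side picture shows the mug at (293,223), handle near (300,237), the carafe at (300,320) and its handle at (270,335).

Run:
```python
from h import *
W={}
for n in 'ab':
    f=dict(np.load(n+'.npz')); W[n]=(f,cloud(f))
# machine: plan points from both, above workspace
P=[]
for n in 'ab':
    f,w=W[n]; ok=np.isfinite(w[...,0])
    def sel(lo,hi,box): 
        return ok&(w[...,2]>lo)&(w[...,2]<hi)&(w[...,0]>box[0])&(w[...,0]<box[1])&(w[...,1]>box[2])&(w[...,1]<box[3])
    m=sel(.325,.35,(.3,.9,-.4,.5)); p=w[m][:,:2]; print(n,'top',len(p),cv2.minAreaRect(p.astype(np.float32)),np.median(w[m][:,2]))
    m=sel(.022,.036,(.3,.9,-.4,.5)); k,l,st,c=cv2.connectedComponentsWithStats(m.astype(np.uint8))
    for i in np.argsort(-st[1:,4])[:4]+1:
        print('  z30',st[i],cv2.minAreaRect(w[l==i][:,:2].astype(np.float32)))
    m=sel(.005,.3,(.3,.9,-.6,.5)); k,l,st,c=cv2.connectedComponentsWithStats(m.astype(np.uint8))
    for i in range(1,k):
        if st[i,4]>60:
            q=w[l==i]; print('  comp',st[i,:5],np.percentile(q,2,0).round(3),np.percentile(q,98,0).round(3))
f,w=W['a']
crop=f['frame'][180:360,230:430]; g=W['b'][0]['frame'][190:370,220:380]
cv2.imwrite('pics/c.png',np.hstack([cv2.resize(crop,(440,396)),cv2.resize(g,(352,396))])[...,::-1])
```

```text
a top 4624 ((0.5928664207458496, 0.14163461327552795), (0.2731785476207733, 0.18964259326457977), 59.310672760009766) 0.33975843404598643
  z30 [ 240  187   83   74 2306] ((0.5795693397521973, 0.11386407166719437), (0.30849578976631165, 0.20366016030311584), 59.1239128112793)
  z30 [364 183  48  32 147] ((0.8941863179206848, -0.09697506576776505), (0.009496631100773811, 0.1914844959974289), 0.24189139902591705)
  z30 [223 148  16  18 105] ((0.6530153155326843, 0.44289201498031616), (0.09769927710294724, 0.03410080075263977), 81.65550994873047)
  z30 [425 284  18  16  93] ((0.6886155605316162, -0.38489168882369995), (0.019186561927199364, 0.06625944375991821), 78.4192886352539)
  comp [ 258   62  302  174 2696] [ 0.862 -0.518  0.275] [0.876 0.463 0.3  ]
  comp [ 208   94  115  169 7178] [ 0.445 -0.038  0.016] [0.763 0.491 0.293]
  comp [ 313  125  210  194 9307] [ 0.654 -0.508  0.008] [0.898 0.162 0.22 ]
  comp [161 158  31  30 564] [0.392 0.457 0.007] [0.491 0.499 0.093]
  comp [142 189  29  32 402] [0.301 0.369 0.007] [0.341 0.463 0.092]
  comp [345 221  33  39 935] [ 0.633 -0.183  
[... 786 characters left out ...]
4492779), 89.89969635009766)
  z30 [414 304  17  39  85] ((0.890868604183197, -0.3013714551925659), (0.00441450672224164, 0.1252213567495346), 0.85953688621521)
  comp [ 361  114  149  244 5195] [ 0.86  -0.559  0.274] [0.899 0.43  0.299]
  comp [ 245  142  106  129 6200] [ 0.429 -0.049  0.012] [0.788 0.467 0.294]
  comp [  332   157   137   253 10539] [ 0.642 -0.518  0.01 ] [0.897 0.375 0.206]
  comp [223 167  12  28 262] [0.301 0.362 0.01 ] [0.343 0.456 0.087]
  comp [321 261  30  39 955] [ 0.63  -0.189  0.009] [ 0.709 -0.112  0.098]
  comp [ 263  289   60   64 2645] [ 0.457 -0.369  0.018] [ 0.598 -0.265  0.139]
  comp [ 209  295   32   41 1065] [ 0.306 -0.303  0.009] [ 0.384 -0.232  0.089]
```

View pics/c.png

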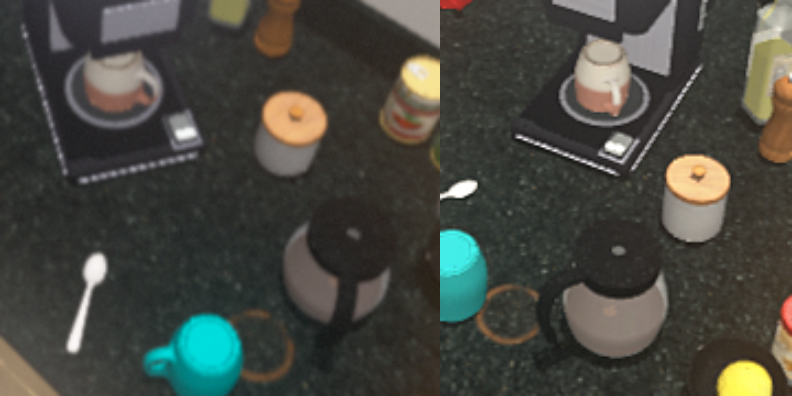

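The crop confirms the choice: it shows the two-tone cream and terracotta mug on the plate, its handle facing the camera to the front right. The carafe handle points towards the robot, next to the turquoise mug.

Run:
```python
from h import *
from scipy.optimize import least_squares
yaw=np.deg2rad(59.3); u=np.array([np.cos(yaw),np.sin(yaw)]); o=np.array([.567,.0935]); v=np.array([-u[1],u[0]])
def circ(p):
    s=least_squares(lambda c:np.hypot(*(p-c[:2]).T)-c[2],[*p.mean(0),.05],loss='soft_l1',f_scale=.002).x; return s.round(4)
for n in 'ab':
    f=dict(np.load(n+'.npz')); w=cloud(f); rgb=f['frame'].astype(int)
    hsv=cv2.cvtColor(f['frame'],cv2.COLOR_RGB2HSV)
    d=w[...,:2]-o; X=d@u; Y=d@v; Z=w[...,2]
    m=(np.hypot(X,Y)<.085)&(Z>.042)&(Z<.13)&(X<.06)&(rgb[...,0]-rgb[...,2]>25)
    q=np.stack([X,Y,Z],-1)[m]; print(n,'mug',len(q),q.min(0).round(3),q.max(0).round(3))
    print(cv2.boundingRect(m.astype(np.uint8)))
    for lo,hi in((.045,.06),(.06,.075),(.075,.09),(.09,.105),(.105,.125)):
        b=q[(q[:,2]>lo)&(q[:,2]<hi)]
        if len(b)>5:
            j=b[np.argsort(b[:,0])[:6]].mean(0); print('  ',lo,len(b),b[:,:2].min(0).round(3),b[:,:2].max(0).round(3),'front',j.round(3), circ(b[b[:,0]>-.045][:,:2]))
    # carafe
    m=(w[...,0]>.42)&(w[...,0]<.62)&(w[...,1]>-.41)&(w[...,1]<-.23)&(Z>.006)&(Z<.16)&(hsv[...,1]<120)
    dark=rgb.max(-1)<50
    q=w[m]; dk=dark[m]
    lid=q[(q[:,2]>.125)]; print(' carafe',len(q),'lid',len(lid),cv2.minEnclosingCircle(lid[:,:2].astype(np.float32)))
    for lo,hi in((.02,.04),(.04,.06),(.06,.08),(.08,.1),(.1,.12)):
        b=q[(q[:,2]>lo)&(q[:,2]<hi)&~dk]; h=q[(q[:,2]>lo)&(q[:,2]<hi)&dk]
        print('  ',lo,len(b),circ(b[:,:2]) if len(b)>8 else '', len(h), h.mean(0).round(3) if len(h) else '',h[np.argsort(h[:,0])[:8]].mean(0).round(3) if len(h) else '')
```

```text
a mug 217 [-0.054 -0.045  0.042] [-0.004  0.045  0.124]
(269, 207, 32, 23)
   0.045 90 [-0.052 -0.045] [-0.004  0.044] front [-0.049 -0.04   0.054] [ 0.008  -0.0034  0.0511]
   0.06 69 [-0.054 -0.043] [-0.007  0.045] front [-0.049 -0.021  0.068] [0.0003 0.0013 0.0438]
   0.075 42 [-0.046 -0.025] [-0.008  0.045] front [-0.045  0.002  0.079] [-0.0011  0.0016  0.0431]
 carafe 2415 lid 1334 ((0.5277206301689148, -0.31418392062187195), 0.0762142464518547)
   0.02 67 [ 0.5496 -0.3032  0.0624] 5 [ 0.462 -0.342  0.038] [ 0.462 -0.342  0.038]
   0.04 166 [ 0.5492 -0.303   0.0633] 14 [ 0.459 -0.347  0.052] [ 0.457 -0.346  0.056]
   0.06 251 [ 0.5494 -0.303   0.06  ] 19 [ 0.456 -0.351  0.071] [ 0.453 -0.347  0.072]
   0.08 221 [ 0.5494 -0.303   0.0549] 35 [ 0.455 -0.352  0.09 ] [ 0.452 -0.348  0.091]
   0.1 141 [ 0.5498 -0.3029  0.0514] 73 [ 0.469 -0.34   0.112] [ 0.454 -0.347  0.103]
b mug 560 [-0.061 -0.05   0.042] [0.025 0.038 0.124]
(281, 208, 25, 35)
   0.045 69 [-0.057 -0.048] [-0.004  0.037] front [-0.056 -0.044  0.054] [-0.0071  0.0015  0.0412]
   0.06 76 [-0.061 -0.05 ] [0.001 0.035] f
[... 163 characters left out ...]
-0.057 -0.041] [0.004 0.038] front [-0.051 -0.009  0.097] [-0.0003  0.0047  0.0436]
   0.105 237 [-0.046 -0.036] [0.025 0.034] front [-0.044  0.002  0.11 ] [-0.0117 -0.0012  0.028 ]
 carafe 2645 lid 1189 ((0.527148962020874, -0.31793826818466187), 0.0737396851181984)
   0.02 123 [ 0.5465 -0.3059  0.0634] 7 [ 0.472 -0.349  0.036] [ 0.472 -0.349  0.036]
   0.04 274 [ 0.5461 -0.3074  0.0627] 20 [ 0.465 -0.361  0.049] [ 0.461 -0.362  0.05 ]
   0.06 332 [ 0.5461 -0.3062  0.0594] 23 [ 0.46  -0.363  0.07 ] [ 0.455 -0.361  0.071]
   0.08 282 [ 0.5462 -0.3058  0.0548] 36 [ 0.456 -0.361  0.09 ] [ 0.45  -0.355  0.089]
   0.1 146 [ 0.5462 -0.3054  0.0517] 90 [ 0.495 -0.355  0.114] [ 0.453 -0.356  0.105]
```

Run:
```python
from h import *
c=np.array([.565,.096])
for n,(u0,u1,v0,v1) in (('a',(285,305,200,232)),('b',(288,310,218,250))):
    f=dict(np.load(n+'.npz')); w=cloud(f); rgb=f['frame'].astype(int)
    d=w[...,:2]-c; r=np.hypot(d[...,0],d[...,1]); Z=w[...,2]
    m=(Z>.05)&(Z<.12)&(r>.051)&(r<.085); m[:, :u0]=0; m[:,u1:]=0; m[:v0]=0; m[v1:]=0
    ys,xs=np.where(m)
    for y,x in zip(ys,xs): print(n,x,y,w[y,x].round(3),rgb[y,x],round(np.degrees(np.arctan2(d[y,x,1],d[y,x,0]))),r[y,x].round(3)) if (x+y)%2==0 else 0
```

```text
a 297 213 [0.579 0.043 0.104] [145 140 136] -75 0.055
a 296 214 [0.574 0.043 0.104] [183 175 169] -80 0.054
a 298 214 [0.58  0.039 0.102] [153 147 144] -76 0.059
a 295 215 [0.572 0.045 0.099] [166 157 152] -82 0.052
a 297 215 [0.577 0.041 0.098] [183 175 171] -78 0.056
a 299 215 [0.578 0.034 0.103] [159 152 147] -78 0.063
a 298 216 [0.575 0.035 0.1  ] [181 173 167] -80 0.062
a 300 216 [0.584 0.034 0.092] [159 152 149] -73 0.065
a 299 217 [0.578 0.033 0.094] [177 170 165] -78 0.064
a 301 217 [0.582 0.028 0.095] [152 147 146] -76 0.07
a 300 218 [0.58 0.03 0.09] [169 162 156] -77 0.068
a 299 219 [0.575 0.03  0.089] [137 132 129] -81 0.067
a 301 219 [0.58  0.026 0.088] [161 154 149] -78 0.071
a 300 220 [0.576 0.026 0.087] [157 150 145] -81 0.07
a 302 220 [0.587 0.027 0.077] [134 128 128] -73 0.073
a 301 221 [0.579 0.024 0.081] [152 144 139] -79 0.073
a 300 222 [0.576 0.025 0.078] [146 133 126] -81 0.072
a 294 224 [0.571 0.044 0.054] [159 110  95] -83 0.052
a 296 224 [0.577 0.041 0.052] [142  98  85] -78 0.057
a 298 224 [0.582 0.037 0.051] [96 74 67] -74 0.062
a 300 224 [0.577 0.025 0.067
[... 1761 characters left out ...]
 298 236 [0.573 0.022 0.077] [188 158 142] -84 0.074
b 300 236 [0.579 0.023 0.076] [225 219 204] -79 0.074
b 297 237 [0.572 0.045 0.052] [198 138 116] -82 0.051
b 299 237 [0.576 0.02  0.074] [202 179 164] -82 0.077
b 301 237 [0.583 0.022 0.072] [194 162 144] -76 0.076
b 296 238 [0.569 0.042 0.051] [198 141 118] -86 0.054
b 298 238 [0.573 0.023 0.067] [185 133 113] -84 0.073
b 300 238 [0.579 0.019 0.071] [184 134 113] -80 0.078
b 299 239 [0.576 0.02  0.065] [182 132 111] -82 0.077
b 301 239 [0.584 0.025 0.061] [152 111  95] -75 0.073
b 298 240 [0.574 0.024 0.057] [173 123 104] -83 0.072
b 300 240 [0.58  0.021 0.06 ] [177 124 103] -79 0.076
b 299 241 [0.577 0.022 0.054] [181 135 116] -81 0.075
```

Emit:
{"op": "jog_arm", "data": {"targets": [{"dz":-40},{"dz":-80},{"dz":-120},{"dz":-160},{"dy":40,"dz":-170},{"dy":80,"dz":-170},{"dy":120,"dz":-170},{"dy":160,"dz":-170}]}}

```text
invalid input at $.targets[0]: expected keys dx, dy, dz, rx, ry, rz, gripper
```

```bash
cat >> h.py <<'E'
def rot(a,lean,ys=1):
    a,l=np.deg2rad([a,lean]); z=np.array([np.cos(a)*np.sin(l),np.sin(a)*np.sin(l),-np.cos(l)])
    y=ys*np.array([-np.sin(a),np.cos(a),0]); return np.stack([np.cross(y,z),y,z],1)
def go(p,Rt,grasp=.003):
    """shift (mm) and turn for the grasp point to reach p with orientation Rt"""
    s=arm.get_state(); R0=R.from_euler('xyz',s['ee_rot']).as_matrix()
    t=np.array(p)-grasp*Rt[:,2]; d=R0.T@(t-s['eef_pos'])*1000; r=R.from_matrix(R0.T@Rt).as_rotvec()
    print('d',d.round(0 if abs(d).max()>60 else 1),'r',r.round(3),'rows',(np.linalg.norm(d)/41.7).round(1),(np.linalg.norm(r)/.125).round(1))
def st():
    s=arm.get_state(); print('t',round(s['t'],2),'q',s['q'].round(2),'p',s['eef_pos'].round(4),'F',s['force'].round(1),'w',round(s['width'],4),round(s['gripper_force'],1)); return s
E
python3 - <<'E'
from h import *
go([.38,.15,.48],rot(100,20)); go([.38,-.1,.45],rot(100,45));go([.58,-.13,.25],rot(100,45))
E
```

```text
d [ 327.  430. -234.] r [ 0.198 -0.312  1.114] rows 14.1 9.4
d [ 394.  672. -203.] r [ 0.442 -0.7    1.065] rows 19.3 10.8
d [595. 647.  -3.] r [ 0.442 -0.7    1.065] rows 21.1 10.8
```

Emit:
{"op": "jog_arm", "data": {"targets": [{"dx":0,"dy":0,"dz":-40,"rx":0,"ry":0,"rz":0,"gripper":0},{"dx":0,"dy":0,"dz":-80,"rx":0,"ry":0,"rz":0,"gripper":0},{"dx":0,"dy":0,"dz":-120,"rx":0,"ry":0,"rz":0,"gripper":0},{"dx":0,"dy":0,"dz":-160,"rx":0,"ry":0,"rz":0,"gripper":0},{"dx":20,"dy":30,"dz":-180,"rx":0,"ry":0,"rz":0,"gripper":0},{"dx":40,"dy":60,"dz":-200,"rx":0,"ry":0,"rz":0,"gripper":0},{"dx":50,"dy":95,"dz":-210,"rx":0,"ry":0,"rz":0,"gripper":0},{"dx":60,"dy":130,"dz":-210,"rx":0,"ry":0,"rz":0,"gripper":0}]}}

```text
t: 0.77
eef_pos: [0.2038, 0.5083, 0.4605]
ee_rot: [-3.139, -0.0, -0.27]
force: [0.3, 0.3, 0.1]
width: 0.0874
gripper_force: 0.0
```

Emit:
{"op": "jog_arm", "data": {"targets": [{"dx":32,"dy":26,"dz":0,"rx":0,"ry":0,"rz":0.07,"gripper":0},{"dx":65,"dy":52,"dz":0,"rx":0,"ry":0,"rz":0.15,"gripper":0},{"dx":97,"dy":78,"dz":0,"rx":0,"ry":0,"rz":0.25,"gripper":0},{"dx":130,"dy":104,"dz":0,"rx":0,"ry":0,"rz":0.35,"gripper":0},{"dx":162,"dy":130,"dz":0,"rx":0,"ry":0,"rz":0.45,"gripper":0},{"dx":195,"dy":156,"dz":0,"rx":0,"ry":0,"rz":0.55,"gripper":0},{"dx":227,"dy":182,"dz":0,"rx":0,"ry":0,"rz":0.65,"gripper":0},{"dx":260,"dy":206,"dz":0,"rx":0,"ry":0,"rz":0.75,"gripper":0}]}}

```text
t: 1.43
eef_pos: [0.3991, 0.2392, 0.4588]
ee_rot: [-3.141, 0.0, -1.024]
force: [1.0, 0.8, -0.4]
width: 0.0876
gripper_force: 0.0
```

Run:
```python
from h import *
st(); go([.48,-.12,.45],rot(100,25)); go([.58,-.13,.25],rot(100,45))
```

```text
t 1.43 q [ 0.96 -0.07 -0.03 -0.   -1.6  -0.42] p [0.3991 0.2392 0.4588] F [ 1.   0.8 -0.4] w 0.0876 0.0
d [350. 118.   6.] r [ 0.081 -0.431  0.366] rows 8.9 4.6
d [411.  38. 207.] r [ 0.146 -0.776  0.353] rows 11.1 6.9
```

Emit:
{"op": "jog_arm", "data": {"targets": [{"dx":40,"dy":10,"dz":0,"rx":0,"ry":0,"rz":0.05,"gripper":0},{"dx":80,"dy":22,"dz":0,"rx":0,"ry":-0.05,"rz":0.1,"gripper":0},{"dx":120,"dy":34,"dz":0,"rx":0.02,"ry":-0.1,"rz":0.15,"gripper":0},{"dx":159,"dy":46,"dz":0,"rx":0.03,"ry":-0.16,"rz":0.2,"gripper":0},{"dx":198,"dy":58,"dz":0,"rx":0.04,"ry":-0.23,"rz":0.25,"gripper":0},{"dx":237,"dy":70,"dz":2,"rx":0.06,"ry":-0.3,"rz":0.3,"gripper":0},{"dx":276,"dy":82,"dz":4,"rx":0.07,"ry":-0.37,"rz":0.34,"gripper":0},{"dx":315,"dy":95,"dz":6,"rx":0.081,"ry":-0.431,"rz":0.366,"gripper":0}]}}

```text
t: 2.1
eef_pos: [0.4786, -0.0609, 0.4542]
ee_rot: [-3.139, 0.44, -1.392]
force: [2.8, 1.5, 0.2]
width: 0.0874
gripper_force: 0.0
```

Run:
```python
from h import *
st(); go([.592,-.06,.19],rot(100,45)); go([.592,-.06,.14],rot(100,45))
```

```text
t 2.1 q [-0.07  0.08  0.21 -0.44 -1.79  0.17] p [ 0.4786 -0.0609  0.4542] F [2.8 1.5 0.2] w 0.0874 0.0
d [ 131. -111.  228.] r [-0.    -0.346  0.004] rows 6.9 2.8
d [ 152. -111.  274.] r [-0.    -0.346  0.004] rows 8.0 2.8
```

Emit:
{"op": "jog_arm", "data": {"targets": [{"dx":40,"dy":-13,"dz":0,"rx":0,"ry":-0.05,"rz":0,"gripper":0},{"dx":70,"dy":-30,"dz":20,"rx":0,"ry":-0.1,"rz":0,"gripper":0},{"dx":95,"dy":-47,"dz":48,"rx":0,"ry":-0.15,"rz":0,"gripper":0},{"dx":116,"dy":-62,"dz":78,"rx":0,"ry":-0.2,"rz":0,"gripper":0},{"dx":133,"dy":-75,"dz":112,"rx":0,"ry":-0.25,"rz":0,"gripper":0},{"dx":149,"dy":-86,"dz":146,"rx":0,"ry":-0.3,"rz":0,"gripper":0},{"dx":163,"dy":-94,"dz":178,"rx":0,"ry":-0.33,"rz":0,"gripper":0},{"dx":176,"dy":-102,"dz":207,"rx":0,"ry":-0.346,"rz":0.004,"gripper":0}]}}

```text
t: 2.77
eef_pos: [0.5914, -0.1127, 0.1875]
ee_rot: [3.133, 0.786, -1.402]
force: [0.4, -0.1, -0.4]
width: 0.0877
gripper_force: 0.0
```

Run:
```python
from h import *
st()
f=grab('wrist'); save(f,'w1.png'); np.savez('w1.npz',**f)
R0=R.from_euler('xyz',arm.get_state()['ee_rot']).as_matrix(); print(R0.round(2).tolist())
go([.577,.027,.075],rot(100,45)); go([.584,-.013,.115],rot(100,45))
w=cloud(f)
# handle candidates close in
d=w[...,:2]-[.565,.094]; r=np.hypot(d[...,0],d[...,1]); m=(r<.09)&(r>.052)&(w[...,2]>.05)&(w[...,2]<.1)&(f['frame'].astype(int)@[1,0,-1]>12)
for lo in (.05,.06,.07,.08,.09):
    q=w[m&(w[...,2]>lo)&(w[...,2]<lo+.01)&(w[...,1]<.045)]
    if len(q): print(lo,len(q),np.percentile(q,3,0).round(4),np.median(q,0).round(4),np.percentile(q,97,0).round(4))
```

```text
t 2.77 q [-0.31  0.56  0.22 -0.68 -1.65  0.58] p [ 0.5914 -0.1127  0.1875] F [ 0.4 -0.1 -0.4] w 0.0877 0.0
[[0.11, -0.98, -0.13], [-0.69, -0.17, 0.7], [-0.71, 0.01, -0.7]]
d [-22. -12. 170.] r [ 0.009  0.006 -0.011] rows 4.1 0.1
d [-22. -12. 113.] r [ 0.009  0.006 -0.011] rows 2.8 0.1
0.05 85 [0.5753 0.0215 0.0505] [0.5806 0.0235 0.0554] [0.5863 0.0264 0.0598]
0.06 96 [0.5757 0.0206 0.0603] [0.5811 0.022  0.0649] [0.5863 0.0244 0.0695]
0.07 71 [0.5755 0.0204 0.0702] [0.5814 0.0218 0.0732] [0.5866 0.0269 0.0791]
0.08 9 [0.5739 0.0229 0.0802] [0.5754 0.0244 0.082 ] [0.5864 0.0285 0.088 ]
0.09 7 [0.5707 0.028  0.0905] [0.5735 0.04   0.0975] [0.5823 0.0443 0.0994]
```

View pics/w1.png

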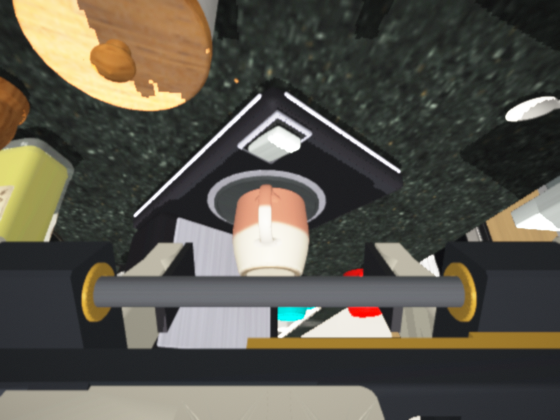

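The wrist picture shows the mug at (268,230) with its handle bar at (265,218) between the open fingers at (150,300) and (400,300). The bar centre is at about (0.581, 0.026).

Emit:
{"op": "jog_arm", "data": {"targets": [{"dx":-10,"dy":-8,"dz":20,"rx":0,"ry":0,"rz":0,"gripper":0},{"dx":-20,"dy":-16,"dz":45,"rx":0.01,"ry":0,"rz":0,"gripper":0},{"dx":-22,"dy":-16,"dz":75,"rx":0.01,"ry":0,"rz":0,"gripper":0},{"dx":-22,"dy":-16,"dz":105,"rx":0.01,"ry":0,"rz":-0.01,"gripper":0},{"dx":-22,"dy":-16,"dz":130,"rx":0.01,"ry":0,"rz":-0.01,"gripper":0},{"dx":-22,"dy":-16,"dz":150,"rx":0.01,"ry":0,"rz":-0.01,"gripper":0},{"dx":-22,"dy":-16,"dz":165,"rx":0.01,"ry":0,"rz":-0.01,"gripper":0},{"dx":-22,"dy":-16,"dz":166,"rx":0.01,"ry":0,"rz":-0.01,"gripper":0}]}}

```text
t: 3.48
eef_pos: [0.5829, 0.0229, 0.0879]
ee_rot: [-3.129, 0.784, -1.384]
force: [-1.3, 0.3, 0.0]
width: 0.0877
gripper_force: 0.0
```

Run:
```python
from h import *
st(); go([.581,.026,.075],rot(101,45))
```

```text
t 3.48 q [-0.13  0.58  0.01 -0.76 -1.36  0.62] p [0.5829 0.0229 0.0879] F [-1.3  0.3  0. ] w 0.0877 0.0
d [6.7 1.4 8.5] r [-0.017 -0.002 -0.004] rows 0.3 0.1
```

Emit:
{"op": "jog_arm", "data": {"targets": [{"dx":3,"dy":1,"dz":3,"rx":-0.015,"ry":0,"rz":0,"gripper":0},{"dx":5,"dy":1,"dz":6,"rx":-0.015,"ry":0,"rz":0,"gripper":0},{"dx":5,"dy":1,"dz":6,"rx":-0.015,"ry":0,"rz":0,"gripper":0.5},{"dx":5,"dy":1,"dz":6,"rx":-0.015,"ry":0,"rz":0,"gripper":1},{"dx":5,"dy":1,"dz":6,"rx":-0.015,"ry":0,"rz":0,"gripper":1},{"dx":5,"dy":1,"dz":6,"rx":-0.015,"ry":0,"rz":0,"gripper":1},{"dx":5,"dy":1,"dz":6,"rx":-0.015,"ry":0,"rz":0,"gripper":1},{"dx":5,"dy":1,"dz":6,"rx":-0.015,"ry":0,"rz":0,"gripper":1}], "force": 30}}

```text
t: 4.15
eef_pos: [0.5833, 0.0212, 0.0815]
ee_rot: [-3.139, 0.782, -1.383]
force: [0.1, -0.5, 0.5]
width: 0.0531
gripper_force: 0.0
```

Run:
```python
from h import *
s=st(); p=s['eef_pos']; R0=R.from_euler('xyz',s['ee_rot']).as_matrix()
print((R0.T@[0,0,.012]*1000).round(1),(R0.T@[0,-.14,.03]*1000).round(1),(R0.T@[-.15,-.15,.03]*1000).round(1))
```

```text
t 4.15 q [-0.13  0.59  0.02 -0.75 -1.37  0.62] p [0.5833 0.0212 0.0815] F [ 0.1 -0.5  0.5] w 0.0531 0.0
[-8.5 -0.  -8.5] [  76.5   25.9 -118.3] [  63.6  175.1 -105.8]
```

Emit:
{"op": "jog_arm", "data": {"targets": [{"dx":0,"dy":0,"dz":0,"rx":0,"ry":0,"rz":0,"gripper":1},{"dx":0,"dy":0,"dz":0,"rx":0,"ry":0,"rz":0,"gripper":1},{"dx":0,"dy":0,"dz":0,"rx":0,"ry":0,"rz":0,"gripper":1},{"dx":0,"dy":0,"dz":0,"rx":0,"ry":0,"rz":0,"gripper":1},{"dx":0,"dy":0,"dz":0,"rx":0,"ry":0,"rz":0,"gripper":1},{"dx":0,"dy":0,"dz":0,"rx":0,"ry":0,"rz":0,"gripper":1},{"dx":0,"dy":0,"dz":0,"rx":0,"ry":0,"rz":0,"gripper":1},{"dx":0,"dy":0,"dz":0,"rx":0,"ry":0,"rz":0,"gripper":1}]}}

```text
t: 4.82
eef_pos: [0.5832, 0.0214, 0.0813]
ee_rot: [-3.14, 0.782, -1.383]
force: [0.3, -0.1, 0.2]
width: 0.0109
gripper_force: 30.0
```

```bash
cat >> h.py <<'E'
def rel(pts,yaws=None):
    """world waypoints of TCP (list), yaw turns in deg from now -> rows in tool axes"""
    s=arm.get_state(); R0=R.from_euler('xyz',s['ee_rot']).as_matrix()
    for i,p in enumerate(pts):
        d=R0.T@(np.array(p)-s['eef_pos'])*1000; r=R0.T@[0,0,np.deg2rad(yaws[i] if yaws else 0)]
        print(d.round(0 if abs(d).max()>60 else 1),r.round(3))
E
python3 - <<'E'
from h import *
x,y,z=arm.get_state()['eef_pos']
rel([[x,y,z+.008],[x,y,z+.016],[x-.015,y-.015,z+.02],[x-.035,y-.035,z+.02],[x-.055,y-.06,z+.02],[x-.08,y-.085,z+.02],[x-.105,y-.11,z+.015],[.454,-.117,.070]],[0,0,0,2,4,7,10,13])
E
```

```text
[-5.6 -0.  -5.7] [0. 0. 0.]
[-11.3  -0.  -11.4] [0. 0. 0.]
[ -5.6  17.5 -22.6] [0. 0. 0.]
[  5.7  40.9 -33.9] [-0.025 -0.    -0.025]
[ 20.  65. -49.] [-0.049 -0.    -0.05 ]
[ 35.  94. -63.] [-0.086 -0.    -0.087]
[ 52. 124. -73.] [-0.123 -0.    -0.124]
[ 87. 153. -71.] [-0.16  -0.    -0.161]
```

Emit:
{"op": "jog_arm", "data": {"targets": [{"dx":-5.5,"dy":0,"dz":-5.5,"rx":0,"ry":0,"rz":0,"gripper":1},{"dx":-11,"dy":0,"dz":-11,"rx":0,"ry":0,"rz":0,"gripper":1},{"dx":-5.5,"dy":17.5,"dz":-22.5,"rx":0,"ry":0,"rz":0,"gripper":1},{"dx":5.5,"dy":41,"dz":-34,"rx":-0.025,"ry":0,"rz":-0.025,"gripper":1},{"dx":20,"dy":65,"dz":-49,"rx":-0.05,"ry":0,"rz":-0.05,"gripper":1},{"dx":35,"dy":94,"dz":-63,"rx":-0.086,"ry":0,"rz":-0.087,"gripper":1},{"dx":52,"dy":124,"dz":-73,"rx":-0.123,"ry":0,"rz":-0.124,"gripper":1},{"dx":76,"dy":153,"dz":-82,"rx":-0.16,"ry":0,"rz":-0.161,"gripper":1}]}}

```text
t: 5.48
eef_pos: [0.4531, -0.1181, 0.0876]
ee_rot: [-3.136, 0.779, -1.151]
force: [0.8, -0.5, -4.1]
width: 0.0108
gripper_force: 29.9
```

Run:
```python
from h import *
st(); f=grab('side'); save(f,'s2.png'); np.savez('s2.npz',**f)
z=.0500
x,y=.454,-.117
rel([[x,y,.068],[x,y,.058],[x,y,.054],[x,y,.052],[x,y,.05],[x,y,.048],[x,y,.047]])
```

```text
t 5.48 q [-0.31  0.57 -0.08 -0.56 -1.51  0.94] p [ 0.4531 -0.1181  0.0876] F [ 0.8 -0.5 -4.1] w 0.0108 29.9
[10.2 -7.1 13.6] [0. 0. 0.]
[17.3 -7.1 20.7] [0. 0. 0.]
[20.1 -7.1 23.5] [0. 0. 0.]
[21.5 -7.1 25. ] [0. 0. 0.]
[22.9 -7.1 26.4] [0. 0. 0.]
[24.3 -7.1 27.8] [0. 0. 0.]
[25.  -7.1 28.5] [0. 0. 0.]
```

View pics/s2.png

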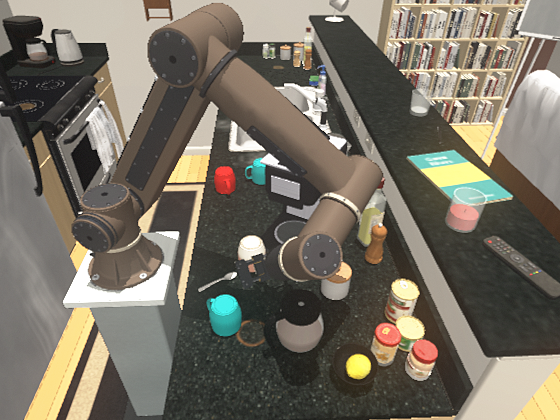

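The side picture shows the mug held upright at (250,248), above free worktop to the right of the spoon (215,280).

Emit:
{"op": "jog_arm", "data": {"targets": [{"dx":7,"dy":0,"dz":7,"rx":0,"ry":0,"rz":0,"gripper":1},{"dx":13,"dy":0,"dz":13,"rx":0,"ry":0,"rz":0,"gripper":1},{"dx":17,"dy":0,"dz":17,"rx":0,"ry":0,"rz":0,"gripper":1},{"dx":20,"dy":0,"dz":20,"rx":0,"ry":0,"rz":0,"gripper":1},{"dx":22,"dy":0,"dz":22,"rx":0,"ry":0,"rz":0,"gripper":1},{"dx":23,"dy":0,"dz":23,"rx":0,"ry":0,"rz":0,"gripper":1},{"dx":24,"dy":0,"dz":24,"rx":0,"ry":0,"rz":0,"gripper":1},{"dx":24,"dy":0,"dz":24,"rx":0,"ry":0,"rz":0,"gripper":1}]}}

```text
t: 6.2
eef_pos: [0.4539, -0.1169, 0.0521]
ee_rot: [-3.14, 0.781, -1.155]
force: [-0.2, -2.5, 3.3]
width: 0.0105
gripper_force: 30.2
```

Run:
```python
from h import *
f=grab('wrist'); g=grab('side'); h=grab('scene'); st()
im=np.hstack([f['frame'],cv2.resize(g['frame'][215:295,210:290],(420,420))]); 
cv2.imwrite('pics/w3.png',cv2.resize(im,(784,336))[...,::-1])
for k,q in(('side',g),('scene',h)):
    w=cloud(q); d=np.hypot(w[...,0]-.422,w[...,1]+.05); m=(d<.055)&(w[...,2]>.012)&(w[...,2]<.11)
    print(k,m.sum(),np.nanpercentile(w[m],[1,99],0).round(4))
    for z0 in(.0,.015,.03,.045,.06,.085):
        a=w[m&(w[...,2]>z0)&(w[...,2]<z0+.015)&(w[...,1]>-.095)]; 
        if len(a)>8: print(z0,len(a),a.min(0).round(3),a.max(0).round(3))
```

```text
t 6.35 q [-0.31  0.62 -0.09 -0.56 -1.45  0.97] p [ 0.4538 -0.1168  0.0522] F [ 1.3 -3.3  3.8] w 0.011 30.2
side 495 [[ 0.3729 -0.1033  0.0184]
 [ 0.4486 -0.0277  0.0913]]
0.045 13 [ 0.373 -0.094  0.049] [ 0.451 -0.063  0.06 ]
0.06 76 [ 0.369 -0.095  0.061] [ 0.451 -0.054  0.075]
0.085 199 [ 0.377 -0.095  0.085] [ 0.445 -0.026  0.093]
scene 943 [[ 0.3703 -0.0992  0.0152]
 [ 0.4449 -0.0229  0.0948]]
0.015 47 [ 0.371 -0.095  0.015] [ 0.447 -0.036  0.03 ]
0.03 50 [ 0.369 -0.095  0.03 ] [ 0.436 -0.029  0.045]
0.045 82 [ 0.37  -0.095  0.045] [ 0.436 -0.02   0.06 ]
0.06 125 [ 0.37  -0.095  0.061] [ 0.446 -0.02   0.075]
0.085 444 [ 0.377 -0.09   0.085] [ 0.447 -0.021  0.097]
```

View pics/w3.png

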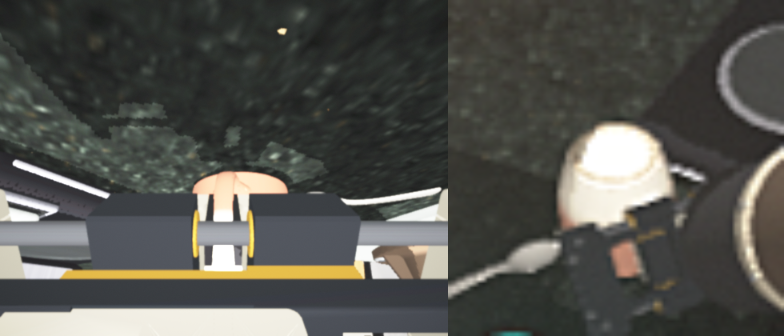

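The crops show the mug standing with its rim level at about z 0.092. The handle is in the pads and the spoon bowl is just to its left, not under it. I release it.

Emit:
{"op": "jog_arm", "data": {"targets": [{"dx":0,"dy":0,"dz":0,"rx":0,"ry":0,"rz":0,"gripper":0.8},{"dx":0,"dy":0,"dz":0,"rx":0,"ry":0,"rz":0,"gripper":0.5},{"dx":0,"dy":0,"dz":0,"rx":0,"ry":0,"rz":0,"gripper":0.5},{"dx":0,"dy":0,"dz":0,"rx":0,"ry":0,"rz":0,"gripper":0.5},{"dx":0,"dy":0,"dz":0,"rx":0,"ry":0,"rz":0,"gripper":0.5},{"dx":0,"dy":0,"dz":0,"rx":0,"ry":0,"rz":0,"gripper":0.5},{"dx":0,"dy":0,"dz":0,"rx":0,"ry":0,"rz":0,"gripper":0.5},{"dx":0,"dy":0,"dz":0,"rx":0,"ry":0,"rz":0,"gripper":0.5}]}}

```text
t: 7.02
eef_pos: [0.4536, -0.1168, 0.0518]
ee_rot: [-3.14, 0.782, -1.156]
force: [0.2, 0.8, 0.0]
width: 0.0435
gripper_force: 0.0
```

Emit:
{"op": "jog_arm", "data": {"targets": [{"dx":0,"dy":0,"dz":-15,"rx":0,"ry":0,"rz":0,"gripper":0.5},{"dx":0,"dy":0,"dz":-40,"rx":0,"ry":0,"rz":0,"gripper":0.5},{"dx":0,"dy":0,"dz":-70,"rx":0,"ry":0,"rz":0,"gripper":0.5},{"dx":0,"dy":0,"dz":-105,"rx":0,"ry":0,"rz":0,"gripper":0.2},{"dx":-20,"dy":0,"dz":-135,"rx":0,"ry":0,"rz":0,"gripper":0},{"dx":-45,"dy":0,"dz":-160,"rx":0,"ry":0,"rz":0,"gripper":0},{"dx":-70,"dy":0,"dz":-185,"rx":0,"ry":0,"rz":0,"gripper":0},{"dx":-95,"dy":0,"dz":-210,"rx":0,"ry":0,"rz":0,"gripper":0}]}}

```text
t: 7.68
eef_pos: [0.4855, -0.1908, 0.2693]
ee_rot: [-3.141, 0.782, -1.157]
force: [0.9, 0.4, 0.2]
width: 0.0716
gripper_force: 0.0
```

Run:
```python
from h import *
st(); h=grab('scene'); save(h,'s4.png')
w=cloud(h); d=np.hypot(w[...,0]-.411,w[...,1]+.056); m=(d<.06)&(w[...,2]>.08)&(w[...,2]<.11)
a=w[m]; print(len(a),cv2.minEnclosingCircle(a[:,:2].astype(np.float32)),np.percentile(a[:,2],[5,50,95]))
g=[.463,-.350]; dr=np.array([np.cos(np.deg2rad(28)),np.sin(np.deg2rad(28))])
go([.463,-.350,.08],rot(28,45)); go([.463-.08*dr[0],-.350-.08*dr[1],.16],rot(28,45)); go([.42,-.37,.25],rot(28,45))
```

```text
t 7.68 q [-0.39  0.48  0.23 -0.54 -1.89  0.79] p [ 0.4855 -0.1908  0.2693] F [0.9 0.4 0.2] w 0.0716 0.0
485 ((0.4134030342102051, -0.05665513873100281), 0.03707469627261162) [0.08263661 0.08866569 0.09251496]
d [232.  89.  44.] r [ 1.048 -0.005  1.068] rows 6.0 12.0
d [180. 168. -17.] r [ 1.048 -0.005  1.068] rows 5.9 12.0
d [114. 135. -78.] r [ 1.048 -0.005  1.068] rows 4.6 12.0
```

Emit:
{"op": "jog_arm", "data": {"targets": [{"dx":10,"dy":12,"dz":-10,"rx":0.08,"ry":0,"rz":0.08,"gripper":0},{"dx":20,"dy":24,"dz":-18,"rx":0.17,"ry":0,"rz":0.17,"gripper":0},{"dx":30,"dy":36,"dz":-26,"rx":0.25,"ry":0,"rz":0.26,"gripper":0},{"dx":40,"dy":48,"dz":-33,"rx":0.34,"ry":0,"rz":0.35,"gripper":0},{"dx":50,"dy":60,"dz":-40,"rx":0.43,"ry":0,"rz":0.44,"gripper":0},{"dx":60,"dy":72,"dz":-46,"rx":0.52,"ry":0,"rz":0.53,"gripper":0},{"dx":70,"dy":84,"dz":-52,"rx":0.61,"ry":0,"rz":0.62,"gripper":0},{"dx":80,"dy":96,"dz":-58,"rx":0.7,"ry":0,"rz":0.71,"gripper":0}]}}

```text
t: 8.4
eef_pos: [0.4364, -0.3199, 0.2522]
ee_rot: [3.138, 0.781, -2.153]
force: [0.4, -0.4, 0.8]
width: 0.0876
gripper_force: 0.0
```

Run:
```python
from h import *
st(); go([.40,-.38,.25],rot(28,45));go([.38,-.39,.22],rot(28,45))
```

```text
t 8.4 q [-0.82  0.32  0.02 -0.75 -1.52  0.38] p [ 0.4364 -0.3199  0.2522] F [ 0.4 -0.4  0.8] w 0.0876 0.0
d [ 51.3  -1.4 -50.7] r [ 0.357 -0.005  0.355] rows 1.7 4.0
d [ 86.  10. -43.] r [ 0.357 -0.005  0.355] rows 2.3 4.0
```

Emit:
{"op": "jog_arm", "data": {"targets": [{"dx":15,"dy":0,"dz":-15,"rx":0.08,"ry":0,"rz":0.08,"gripper":0},{"dx":30,"dy":0,"dz":-30,"rx":0.16,"ry":0,"rz":0.16,"gripper":0},{"dx":45,"dy":0,"dz":-45,"rx":0.24,"ry":0,"rz":0.24,"gripper":0},{"dx":51,"dy":-1,"dz":-50,"rx":0.31,"ry":0,"rz":0.31,"gripper":0},{"dx":51,"dy":-1,"dz":-50,"rx":0.357,"ry":-0.005,"rz":0.355,"gripper":0},{"dx":51,"dy":-1,"dz":-50,"rx":0.357,"ry":-0.005,"rz":0.355,"gripper":0},{"dx":51,"dy":-1,"dz":-50,"rx":0.357,"ry":-0.005,"rz":0.355,"gripper":0},{"dx":51,"dy":-1,"dz":-50,"rx":0.357,"ry":-0.005,"rz":0.355,"gripper":0}]}}

```text
t: 9.07
eef_pos: [0.3994, -0.3791, 0.2523]
ee_rot: [-3.141, 0.785, -2.644]
force: [0.5, 0.8, -0.4]
width: 0.0878
gripper_force: 0.0
```

Run:
```python
from h import *
st(); f=grab('wrist'); save(f,'w5.png'); w=cloud(f); rgb=f['frame'].astype(int)
ax=np.array([.548,-.3045]); d=w[...,:2]-ax; r=np.hypot(d[...,0],d[...,1])
ang=np.degrees(np.arctan2(d[...,1],d[...,0]))%360
m=(r>.075)&(r<.13)&(abs(ang-208)<25)&(w[...,2]>.02)&(w[...,2]<.13)&(rgb.max(-1)<90)
for lo in(.03,.05,.07,.09,.11):
    k=m&(w[...,2]>lo)&(w[...,2]<lo+.02)
    if k.sum()>5: q=w[k]; print(lo,k.sum(),q.min(0).round(3),q.max(0).round(3),np.median(q,0).round(4),'ang',np.percentile(ang[k],[3,50,97]).round(1),'r',np.percentile(r[k],[3,50,97]).round(3))
```

```text
t 9.07 q [-0.98  0.2  -0.13 -0.83 -1.27  0.18] p [ 0.3994 -0.3791  0.2523] F [ 0.5  0.8 -0.4] w 0.0878 0.0
0.03 202 [ 0.454 -0.362  0.03 ] [ 0.469 -0.342  0.05 ] [ 0.4603 -0.3532  0.041 ] ang [203.2 209.  214.8] r [0.097 0.1   0.103]
0.05 283 [ 0.451 -0.364  0.05 ] [ 0.465 -0.344  0.07 ] [ 0.4555 -0.3558  0.061 ] ang [203.4 208.9 214.6] r [0.102 0.105 0.107]
0.07 402 [ 0.449 -0.365  0.07 ] [ 0.464 -0.344  0.09 ] [ 0.4536 -0.3566  0.0809] ang [203.6 208.7 214.4] r [0.104 0.108 0.109]
0.09 556 [ 0.449 -0.365  0.09 ] [ 0.464 -0.343  0.11 ] [ 0.4549 -0.3557  0.1006] ang [203.  208.8 214.6] r [0.102 0.106 0.108]
0.11 774 [ 0.454 -0.362  0.11 ] [ 0.479 -0.335  0.13 ] [ 0.4626 -0.3518  0.1213] ang [202.7 208.6 214.9] r [0.089 0.098 0.104]
```

View pics/w5.png

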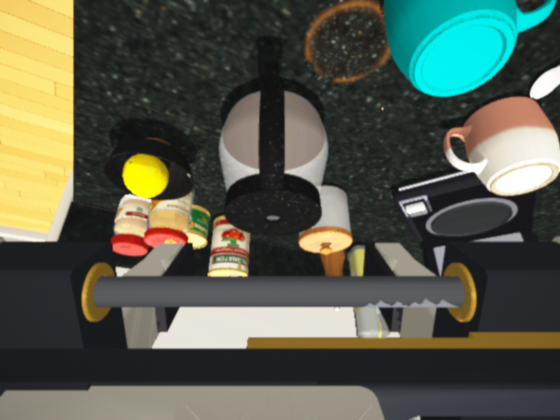

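The carafe handle runs up from (270,60) to (270,180), centred between the fingers. The turquoise mug at (450,40) is close on the right, so I grip the bar higher, at z 0.10.

Run:
```python
from h import *
c,s=np.cos(np.deg2rad(28.8)),np.sin(np.deg2rad(28.8))
go([.464,-.3507,.10],rot(28.8,45)); go([.464-.06*c,-.3507-.06*s,.16],rot(28.8,45))
```

```text
d [ 58.  -6. 154.] r [-0.004  0.    -0.004] rows 4.0 0.0
d [58. -6. 69.] r [-0.004  0.    -0.004] rows 2.2 0.0
```

Emit:
{"op": "jog_arm", "data": {"targets": [{"dx":30,"dy":-3,"dz":20,"rx":0,"ry":0,"rz":0,"gripper":0},{"dx":50,"dy":-6,"dz":45,"rx":0,"ry":0,"rz":0,"gripper":0},{"dx":57,"dy":-6,"dz":70,"rx":0,"ry":0,"rz":0,"gripper":0},{"dx":57,"dy":-6,"dz":100,"rx":0,"ry":0,"rz":0,"gripper":0},{"dx":57,"dy":-6,"dz":125,"rx":0,"ry":0,"rz":0,"gripper":0},{"dx":57,"dy":-6,"dz":142,"rx":0,"ry":0,"rz":0,"gripper":0},{"dx":57,"dy":-6,"dz":153,"rx":0,"ry":0,"rz":0,"gripper":0},{"dx":58,"dy":-6,"dz":154,"rx":0,"ry":0,"rz":0,"gripper":0}]}}

```text
t: 9.78
eef_pos: [0.4629, -0.3507, 0.1002]
ee_rot: [3.137, 0.785, -2.647]
force: [-0.0, -0.1, 0.5]
width: 0.0879
gripper_force: 0.0
```

Emit:
{"op": "jog_arm", "data": {"targets": [{"dx":0,"dy":0,"dz":0,"rx":0,"ry":0,"rz":0,"gripper":0.5},{"dx":0,"dy":0,"dz":0,"rx":0,"ry":0,"rz":0,"gripper":1},{"dx":0,"dy":0,"dz":0,"rx":0,"ry":0,"rz":0,"gripper":1},{"dx":0,"dy":0,"dz":0,"rx":0,"ry":0,"rz":0,"gripper":1},{"dx":0,"dy":0,"dz":0,"rx":0,"ry":0,"rz":0,"gripper":1},{"dx":0,"dy":0,"dz":0,"rx":0,"ry":0,"rz":0,"gripper":1},{"dx":0,"dy":0,"dz":0,"rx":0,"ry":0,"rz":0,"gripper":1},{"dx":0,"dy":0,"dz":0,"rx":0,"ry":0,"rz":0,"gripper":1}], "force": 60}}

```text
t: 10.45
eef_pos: [0.4618, -0.3524, 0.1024]
ee_rot: [-3.141, 0.786, -2.646]
force: [-0.8, 0.8, 0.1]
width: 0.0396
gripper_force: 0.0
```

Emit:
{"op": "jog_arm", "data": {"targets": [{"dx":0,"dy":0,"dz":0,"rx":0,"ry":0,"rz":0,"gripper":1},{"dx":0,"dy":0,"dz":0,"rx":0,"ry":0,"rz":0,"gripper":1},{"dx":0,"dy":0,"dz":0,"rx":0,"ry":0,"rz":0,"gripper":1},{"dx":0,"dy":0,"dz":0,"rx":0,"ry":0,"rz":0,"gripper":1},{"dx":0,"dy":0,"dz":0,"rx":0,"ry":0,"rz":0,"gripper":1},{"dx":0,"dy":0,"dz":0,"rx":0,"ry":0,"rz":0,"gripper":1},{"dx":0,"dy":0,"dz":0,"rx":0,"ry":0,"rz":0,"gripper":1},{"dx":0,"dy":0,"dz":0,"rx":0,"ry":0,"rz":0,"gripper":1}]}}

```text
t: 11.12
eef_pos: [0.4619, -0.3523, 0.1022]
ee_rot: [-3.141, 0.786, -2.646]
force: [-0.8, 0.1, 0.1]
width: 0.0209
gripper_force: 60.0
```

Run:
```python
from h import *
s=st(); print(s['ee_rot']); go([.464,-.3507,.10],rot(28.8,45))
x,y,z=s['eef_pos']; rel([[x,y,z+.03],[x,y,z+.06],[x,y,z+.1]])
```

```text
t 11.12 q [-0.89  0.4  -0.23 -0.95 -1.02  0.37] p [ 0.4619 -0.3523  0.1022] F [-0.8  0.1  0.1] w 0.0209 60.0
[-3.14124131  0.78555955 -2.64623172]
d [-0.3  0.4  0.4] r [-0.006  0.    -0.005] rows 0.0 0.1
[-21.2  -0.  -21.2] [0. 0. 0.]
[-42.4  -0.  -42.4] [0. 0. 0.]
[-71.  -0. -71.] [0. 0. 0.]
```

Emit:
{"op": "jog_arm", "data": {"targets": [{"dx":-4,"dy":0,"dz":-4,"rx":0,"ry":0,"rz":0,"gripper":1},{"dx":-10,"dy":0,"dz":-10,"rx":0,"ry":0,"rz":0,"gripper":1},{"dx":-20,"dy":0,"dz":-20,"rx":0,"ry":0,"rz":0,"gripper":1},{"dx":-32,"dy":0,"dz":-32,"rx":0,"ry":0,"rz":0,"gripper":1},{"dx":-45,"dy":0,"dz":-45,"rx":0,"ry":0,"rz":0,"gripper":1},{"dx":-58,"dy":0,"dz":-58,"rx":0,"ry":0,"rz":0,"gripper":1},{"dx":-67,"dy":0,"dz":-67,"rx":0,"ry":0,"rz":0,"gripper":1},{"dx":-71,"dy":0,"dz":-71,"rx":0,"ry":0,"rz":0,"gripper":1}]}}

```text
t: 11.78
eef_pos: [0.4621, -0.3527, 0.2051]
ee_rot: [-3.137, 0.786, -2.643]
force: [-0.3, -0.2, -3.9]
width: 0.0213
gripper_force: 60.0
```

Run:
```python
from h import *
s=st(); print(s['moment'].round(2))
for n in('scene','side','wrist'):
    f=grab(n); np.savez('l_'+n+'.npz',**f); save(f,'l_'+n+'.png')
    w=cloud(f); rgb=f['frame'].astype(int)
    d=np.hypot(w[...,0]-.567,w[...,1]-.0935)
    sat=rgb.max(-1)-rgb.min(-1)
    m=(d<.085)&(w[...,2]>.025)&(w[...,2]<.045)&(rgb.min(-1)>75)&(sat<30)
    q=w[m]; print(n,m.sum(), np.median(q[:,2]) if len(q) else '')
    if len(q)>30:
        from scipy.optimize import least_squares
        # rays onto z=.036 plane
        ys,xs=np.where(m); V=np.linalg.inv(f['view']); D=np.stack([(xs-f['cx'])/f['fx'],(ys-f['cy'])/f['fy'],np.ones(len(xs))],1)@V[:3,:3].T; c=V[:3,3]
        P=c+D*((.036-c[2])/D[:,2])[:,None]
        s=least_squares(lambda k:np.hypot(P[:,0]-k[0],P[:,1]-k[1])-.062,[.567,.0935],loss='soft_l1',f_scale=.002).x
        rr=np.hypot(P[:,0]-s[0],P[:,1]-s[1]); print('  plate',s.round(4),np.percentile(rr,[5,50,95]).round(4))
    if n!='wrist':
        # carafe: lid top heights + axis
        ax=np.array([.548,-.3045]); dd=np.hypot(w[...,0]-ax[0],w[...,1]-ax[1]); k=(dd<.042)&(w[...,2]>.2)&(w[...,2]<.28)&(rgb.max(-1)<70)
        q=w[k]; A=np.c_[q[:,:2]-ax,np.ones(len(q))]; 
        if len(q)>30: print('  lid',len(q),np.linalg.lstsq(A,q[:,2],rcond=None)[0].round(3),np.percentile(q[:,2],[5,50,95]))
```

```text
t 11.78 q [-0.86  0.26 -0.17 -0.87 -1.13  0.17] p [ 0.4621 -0.3527  0.2051] F [-0.3 -0.2 -3.9] w 0.0213 60.0
[-1.68  3.04 -0.11]
scene 0 
side 343 0.030129027058018454
  plate [0.5676 0.0852] [0.0289 0.0662 0.0744]
  lid 659 [-0.01  -0.01   0.238] [0.23539818 0.23849398 0.24124892]
wrist 764 0.029832894975850385
  plate [0.5616 0.0766] [0.0562 0.0644 0.1168]
```

Run:
```python
from h import *
from scipy.optimize import least_squares
yaw=np.deg2rad(59.3); u=np.array([np.cos(yaw),np.sin(yaw)]); vv=np.array([-u[1],u[0]])
for n in('a','b','w1','l_scene','l_side','l_wrist'):
    f=dict(np.load(n+'.npz')); rgb=f['frame'].astype(int)
    V=np.linalg.inv(f['view']); c=V[:3,3]; ys,xs=np.indices(rgb.shape[:2]); D=np.stack([(xs-f['cx'])/f['fx'],(ys-f['cy'])/f['fy'],np.ones(xs.shape)],-1)@V[:3,:3].T
    P=(c+D*((.036-c[2])/D[...,2])[...,None])[...,:2]; w=cloud(f)
    k=np.array([.567,.0935]); g=rgb.max(-1); sat=g-rgb.min(-1); 
    for it in range(6):
        r=np.hypot(P[...,0]-k[0],P[...,1]-k[1]); tol=.010 if it<3 else .006
        X=(P-k)@u
        m=(abs(r-.062)<tol)&(abs(w[...,2]-.034)<.01)&(g>70)&(sat<35)&(X<.05)
        q=P[m]
        if len(q)<30: break
        k=least_squares(lambda s:np.hypot(q[:,0]-s[0],q[:,1]-s[1])-.062,k,loss='soft_l1',f_scale=.002).x
    a=np.degrees(np.arctan2(q[:,1]-k[1],q[:,0]-k[0])) if len(q) else []
    print(n,len(q),k.round(4),np.histogram(a,8,(-180,180))[0])
```

```text
a 201 [0.5623 0.093 ] [49 44 28  8  0  0 27 45]
b 150 [0.5618 0.0822] [28 31 31 20 11  0  2 27]
w1 1216 [0.5677 0.0822] [204 290 306 239  80   0   0  97]
l_scene 0 [0.567  0.0935] [0 0 0 0 0 0 0 0]
l_side 177 [0.5668 0.086 ] [28 31 32 23 11  0 24 28]
l_wrist 581 [0.563  0.0767] [161 151 115  71  19   0   1  63]
```

Run:
```python
import cv2,numpy as np
a=cv2.imread('pics/l_side.png')[190:290,230:350]; b=cv2.imread('pics/l_wrist.png')
cv2.imwrite('pics/m.png',np.hstack([cv2.resize(a,(400,333)),cv2.resize(b,(400,333))]))
```

```text
(no output)
```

View pics/m.png

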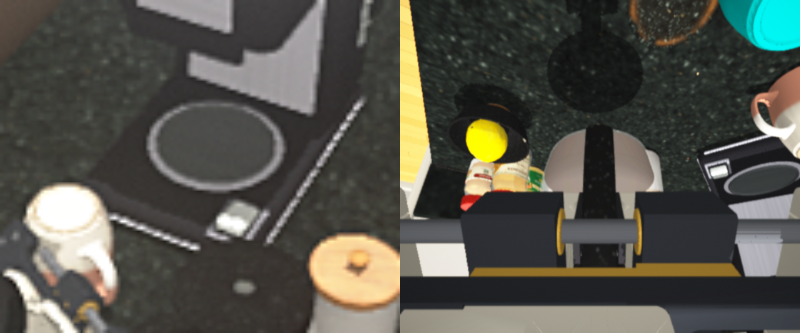

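The left crop shows the hot plate ring whole, spanning columns 148–285 and rows 100–188 of the crop, with its centre near side-image pixel (295,233). The right crop shows the carafe hanging level in the grip.

Run:
```python
from h import *
f=dict(np.load('l_side.npz')); V=np.linalg.inv(f['view']); c=V[:3,3]
def ray(u,v,z):
    D=V[:3,:3]@[(u-f['cx'])/f['fx'],(v-f['cy'])/f['fy'],1]; return (c+D*(z-c[2])/D[2])[:2]
g=cv2.cvtColor(f['frame'],cv2.COLOR_RGB2GRAY)
m=np.zeros_like(g); cv2.ellipse(m,(295,233),(25,18),0,0,360,255,-1)
t=((g>85)&(m>0)).astype(np.uint8); t[:, :]=t
k,l,s,_=cv2.connectedComponentsWithStats(t); i=1+np.argmax(s[1:,4]); ys,xs=np.where(l==i); print(s[i])
cs,_=cv2.findContours((l==i).astype(np.uint8),cv2.RETR_CCOMP,cv2.CHAIN_APPROX_NONE)
for q in cs:
    if len(q)>20:
        e=cv2.fitEllipse(q); print(e, ray(*e[0],.036).round(4))
w=cloud(f); P=w[ys,xs]; print('depth ring',P.mean(0).round(4))
# table z bias
k=(abs(w[...,0]-.48)<.05)&(abs(w[...,1]+.12)<.06)&(abs(w[...,2])<.01); print('table z',np.median(w[k][:,2]))
a=dict(np.load('a.npz')); w=cloud(a); k=(abs(w[...,0]-.48)<.05)&(abs(w[...,1]+.12)<.06)&(abs(w[...,2])<.01); print('table z a',np.median(w[k][:,2]))
```

```text
[274 221  42  27 244]
((294.2117614746094, 233.53123474121094), (25.88290023803711, 40.559837341308594), 92.51665496826172) [0.5665 0.0826]
((294.30999755859375, 232.6275177001953), (23.519987106323242, 36.390663146972656), 92.75716400146484) [0.5673 0.0875]
depth ring [nan nan nan]
table z -0.0021433837980088244
table z a 0.0016707370776841701
```

```bash
cat >> h.py <<'E'
def car(wps,o=(.567,.091),yaw=59.3,off=.0985,offa=.2,a0=28.4,h0=28.8,z0=.1022):
    """carafe axis waypoints (machine X,Y, underside height, handle dir) -> rows"""
    s=arm.get_state(); R0=R.from_euler('xyz',s['ee_rot']).as_matrix(); th=np.deg2rad(yaw)
    u=np.array([np.cos(th),np.sin(th)]); v=np.array([-u[1],u[0]])
    for X,Y,z,h in wps:
        A=np.array(o)+X*u+Y*v; b=np.deg2rad(h+offa); p=np.r_[A-off*np.array([np.cos(b),np.sin(b)]),z0+z]
        Rt=rot(h-h0+a0,45); d=R0.T@(p-s['eef_pos'])*1000; r=R.from_matrix(R0.T@Rt).as_rotvec()
        print((X,Y,z),d.round(0 if abs(d).max()>60 else 1),r.round(3))
E
python3 - <<'E'
from h import *
f=np.linspace(0,1,9)[1:]
car([(-.352+.102*k,-.187+.087*k,.105,28.8+30.5*k) for k in f])
E
```

```text
(np.float64(-0.33925), np.float64(-0.176125), 0.105) [-6.4  6.7 -0.2] [-0.048  0.    -0.047]
(np.float64(-0.32649999999999996), np.float64(-0.16525), 0.105) [-10.7  16.    4.1] [-0.095  0.    -0.094]
(np.float64(-0.31375), np.float64(-0.15437499999999998), 0.105) [-15.3  25.5   8.7] [-0.142  0.    -0.141]
(np.float64(-0.301), np.float64(-0.14350000000000002), 0.105) [-20.2  35.   13.6] [-0.189  0.    -0.188]
(np.float64(-0.28825), np.float64(-0.132625), 0.105) [-25.4  44.6  18.8] [-0.236  0.    -0.235]
(np.float64(-0.27549999999999997), np.float64(-0.12175), 0.105) [-30.9  54.4  24.3] [-0.283  0.    -0.282]
(np.float64(-0.26275), np.float64(-0.110875), 0.105) [-37.  64.  30.] [-0.33   0.    -0.329]
(np.float64(-0.25), np.float64(-0.1), 0.105) [-43.  75.  36.] [-0.377  0.    -0.376]
```

Emit:
{"op": "jog_arm", "data": {"targets": [{"dx":-5,"dy":6,"dz":0,"rx":-0.047,"ry":0,"rz":-0.047,"gripper":1},{"dx":-10,"dy":16,"dz":4,"rx":-0.095,"ry":0,"rz":-0.094,"gripper":1},{"dx":-15,"dy":25,"dz":9,"rx":-0.142,"ry":0,"rz":-0.141,"gripper":1},{"dx":-20,"dy":35,"dz":14,"rx":-0.189,"ry":0,"rz":-0.188,"gripper":1},{"dx":-25,"dy":45,"dz":19,"rx":-0.236,"ry":0,"rz":-0.235,"gripper":1},{"dx":-31,"dy":54,"dz":24,"rx":-0.283,"ry":0,"rz":-0.282,"gripper":1},{"dx":-37,"dy":64,"dz":30,"rx":-0.33,"ry":0,"rz":-0.329,"gripper":1},{"dx":-43,"dy":75,"dz":36,"rx":-0.377,"ry":0,"rz":-0.376,"gripper":1}]}}

```text
t: 12.6
eef_pos: [0.4752, -0.2593, 0.2059]
ee_rot: [3.138, 0.786, -2.114]
force: [0.4, -0.2, -3.9]
width: 0.0207
gripper_force: 60.0
```

Run:
```python
from h import *
st()
car([(-.23,-.09,.103,59.3),(-.21,-.08,.1,59.3),(-.19,-.07,.095,59.3),(-.175,-.06,.09,59.3),(-.16,-.05,.08,59.3),(-.145,-.04,.07,59.3),(-.13,-.03,.062,59.3)])
```

```text
t 12.6 q [-0.71  0.34 -0.07 -0.79 -1.4   0.4 ] p [ 0.4752 -0.2593  0.2059] F [ 0.4 -0.2 -3.9] w 0.0207 60.0
(-0.23, -0.09, 0.103) [-13.3   9.6  14.3] [ 0.003  0.001 -0.001]
(-0.21, -0.08, 0.1) [-25.2  19.7  30.6] [ 0.003  0.001 -0.001]
(-0.19, -0.07, 0.095) [-35.8  29.8  48.3] [ 0.003  0.001 -0.001]
(-0.175, -0.06, 0.09) [-43.  40.  62.] [ 0.003  0.001 -0.001]
(-0.16, -0.05, 0.08) [-46.  50.  80.] [ 0.003  0.001 -0.001]
(-0.145, -0.04, 0.07) [-50.  60.  98.] [ 0.003  0.001 -0.001]
(-0.13, -0.03, 0.062) [-55.  70. 114.] [ 0.003  0.001 -0.001]
```

Emit:
{"op": "jog_arm", "data": {"targets": [{"dx":-13,"dy":9.5,"dz":14,"rx":0,"ry":0,"rz":0,"gripper":1},{"dx":-25,"dy":19.5,"dz":30.5,"rx":0,"ry":0,"rz":0,"gripper":1},{"dx":-36,"dy":30,"dz":48,"rx":0,"ry":0,"rz":0,"gripper":1},{"dx":-43,"dy":40,"dz":62,"rx":0,"ry":0,"rz":0,"gripper":1},{"dx":-46,"dy":50,"dz":80,"rx":0,"ry":0,"rz":0,"gripper":1},{"dx":-50,"dy":60,"dz":98,"rx":0,"ry":0,"rz":0,"gripper":1},{"dx":-55,"dy":70,"dz":114,"rx":0,"ry":0,"rz":0,"gripper":1},{"dx":-55,"dy":70,"dz":114,"rx":0,"ry":0,"rz":0,"gripper":1}]}}

```text
t: 13.27
eef_pos: [0.4754, -0.1176, 0.1634]
ee_rot: [3.133, 0.787, -2.119]
force: [-1.0, 1.0, -3.3]
width: 0.021
gripper_force: 60.0
```

Run:
```python
from h import *
st(); f=grab('scene'); g=grab('side')
for q,n in((f,'scene'),(g,'side')):
    np.savez('p_'+n+'.npz',**q)
cv2.imwrite('pics/p.png',np.hstack([cv2.resize(f['frame'][130:290,190:350],(390,390)),cv2.resize(g['frame'][130:290,210:370],(390,390))])[...,::-1])
car([(-.11,-.02,.055,59.3),(-.09,-.01,.051,59.3),(-.075,-.004,.049,59.3),(-.06,0,.047,59.3),(-.04,0,.045,59.3),(-.02,0,.043,59.3),(0,0,.042,59.3)])
```

```text
t 13.27 q [-0.51  0.25 -0.3  -0.87 -1.18  0.38] p [ 0.4754 -0.1176  0.1634] F [-1.   1.  -3.3] w 0.021 60.0
(-0.11, -0.02, 0.055) [-8.4 10.1 19.1] [ 0.002 -0.    -0.002]
(-0.09, -0.01, 0.051) [-19.7  20.2  36. ] [ 0.002 -0.    -0.002]
(-0.075, -0.004, 0.049) [-28.8  26.3  48.1] [ 0.002 -0.    -0.002]
(-0.06, 0, 0.047) [-38.  30.  60.] [ 0.002 -0.    -0.002]
(-0.04, 0, 0.045) [-51.  31.  76.] [ 0.002 -0.    -0.002]
(-0.02, 0, 0.043) [-63.  31.  91.] [ 0.002 -0.    -0.002]
(0, 0, 0.042) [-77.  31. 106.] [ 0.002 -0.    -0.002]
```

View pics/p.png

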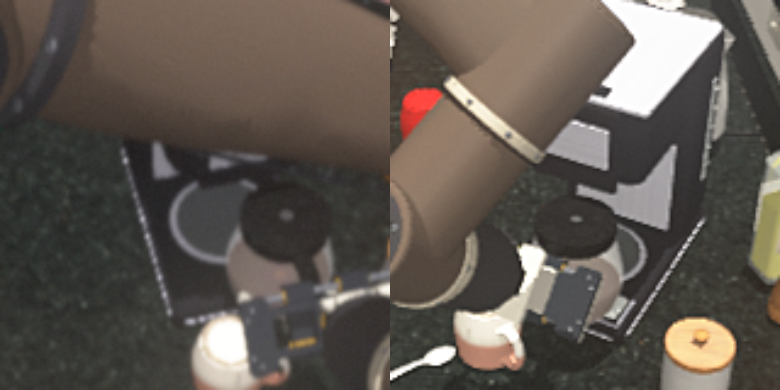

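The left crop shows the carafe lid at (285,215) just in front of the plate ring (225,220). The right crop shows the mug upright at (490,335) clear below the gripper. I check the forearm's distance to the brew head before moving in.

Run:
```python
from h import *
th=np.deg2rad(59.3); u=np.array([np.cos(th),np.sin(th)]); v=np.array([-u[1],u[0]])
for n in('scene','side'):
    f=dict(np.load('p_'+n+'.npz')); w=cloud(f); rgb=f['frame'].astype(int)
    d=w[...,:2]-[.567,.091]; X=d@u; Y=d@v
    m=(w[...,2]>.2)&(X<.3)&(abs(Y)<.3)&(rgb[...,0]-rgb[...,2]>15)&(rgb[...,0]<170)&(X>-.5)
    q=np.c_[X[m],Y[m],w[m][:,2]]; print(n,len(q))
    for lo in np.arange(-.45,.3,.05):
        k=q[(q[:,0]>lo)&(q[:,0]<lo+.05)]
        if len(k)>20: print(round(lo,2),len(k),np.percentile(k,2,0).round(3),np.percentile(k,98,0).round(3))
```

```text
scene 30448
-0.45 11759 [-0.446 -0.095  0.414] [-0.401  0.294  0.839]
-0.4 12234 [-0.399 -0.125  0.53 ] [-0.352  0.293  0.839]
-0.35 2281 [-0.349 -0.135  0.599] [-0.301  0.298  0.84 ]
-0.3 1549 [-0.299 -0.078  0.213] [-0.251  0.299  0.842]
-0.25 554 [-0.25  -0.04   0.228] [-0.203  0.297  0.842]
-0.2 27 [-0.2    0.243  0.801] [-0.189  0.254  0.82 ]
0.05 27 [ 0.077 -0.3    0.285] [ 0.097 -0.288  0.302]
0.1 22 [ 0.102 -0.296  0.265] [ 0.147 -0.22   0.3  ]
side 17049
-0.45 6570 [-0.447 -0.123  0.446] [-0.401  0.247  0.788]
-0.4 6803 [-0.399 -0.151  0.526] [-0.352  0.218  0.787]
-0.35 604 [-0.35  -0.167  0.232] [-0.306  0.199  0.773]
-0.3 647 [-0.296 -0.078  0.236] [-0.251  0.3    0.779]
-0.25 506 [-0.249  0.239  0.512] [-0.201  0.299  0.772]
-0.2 84 [-0.2    0.242  0.692] [-0.191  0.261  0.767]
0.1 104 [ 0.102 -0.264  0.218] [ 0.125 -0.215  0.269]
```

Emit:
{"op": "jog_arm", "data": {"targets": [{"dx":-8.5,"dy":10,"dz":19,"rx":0,"ry":0,"rz":0,"gripper":1},{"dx":-20,"dy":20,"dz":36,"rx":0,"ry":0,"rz":0,"gripper":1},{"dx":-29,"dy":26,"dz":48,"rx":0,"ry":0,"rz":0,"gripper":1},{"dx":-38,"dy":30,"dz":60,"rx":0,"ry":0,"rz":0,"gripper":1},{"dx":-51,"dy":31,"dz":76,"rx":0,"ry":0,"rz":0,"gripper":1},{"dx":-63,"dy":31,"dz":91,"rx":0,"ry":0,"rz":0,"gripper":1},{"dx":-76,"dy":31,"dz":105,"rx":0,"ry":0,"rz":0,"gripper":1},{"dx":-76,"dy":31,"dz":105,"rx":0,"ry":0,"rz":0,"gripper":1}]}}

```text
t: 14.03
eef_pos: [0.5182, 0.006, 0.1453]
ee_rot: [3.14, 0.787, -2.114]
force: [0.1, -0.5, -3.5]
width: 0.021
gripper_force: 60.0
```

Run:
```python
from h import *
from scipy.optimize import least_squares
st(); f=grab('scene'); g=grab('side')
for q,n in((f,'scene'),(g,'side')):
    np.savez('r_'+n+'.npz',**q); w=cloud(q); hsv=cv2.cvtColor(q['frame'],cv2.COLOR_RGB2HSV); rgb=q['frame'].astype(int)
    d=np.hypot(w[...,0]-.567,w[...,1]-.091)
    for lo in(.06,.08,.1,.12):
        m=(d<.085)&(w[...,2]>lo)&(w[...,2]<lo+.02)&(rgb.max(-1)>60)&(rgb.max(-1)<220); p=w[m][:,:2]
        if len(p)>15:
            Rr={.06:.063,.08:.0628,.1:.0595,.12:.0548}[lo]
            s=least_squares(lambda c:np.hypot(*(p-c).T)-Rr,[.567,.091],loss='soft_l1',f_scale=.002).x; print(n,lo,len(p),s.round(4))
cv2.imwrite('pics/r.png',np.hstack([cv2.resize(f['frame'][130:290,190:350],(390,390)),cv2.resize(g['frame'][130:290,210:370],(390,390))])[...,::-1])
car([(0,0,.033,59.3)])
```

```text
t 14.03 q [-0.25  0.22 -0.37 -0.96 -0.97  0.27] p [0.5182 0.006  0.1453] F [ 0.1 -0.5 -3.5] w 0.021 60.0
scene 0.08 26 [0.5689 0.0925]
scene 0.1 77 [0.5691 0.0936]
scene 0.12 132 [0.5687 0.0923]
side 0.06 36 [0.5655 0.0883]
side 0.08 46 [0.5641 0.0852]
side 0.1 51 [0.5649 0.0873]
side 0.12 27 [0.5661 0.0899]
(0, 0, 0.033) [5.8 1.  8.1] [ 0.001 -0.    -0.   ]
```

View pics/r.png

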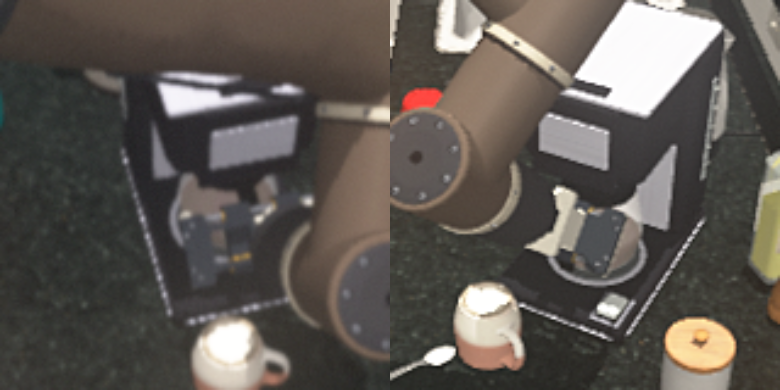

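The side crop shows the carafe over the ring, with the ring evenly visible around it at (600,260). The measured axis is (0.567, 0.090), within a few mm of the plate centre, so I lower it.

Emit:
{"op": "jog_arm", "data": {"targets": [{"dx":1.5,"dy":0,"dz":1.5,"rx":0,"ry":0,"rz":0,"gripper":1},{"dx":3,"dy":0,"dz":3,"rx":0,"ry":0,"rz":0,"gripper":1},{"dx":4,"dy":0,"dz":4,"rx":0,"ry":0,"rz":0,"gripper":1},{"dx":5,"dy":0,"dz":5,"rx":0,"ry":0,"rz":0,"gripper":1},{"dx":6,"dy":0,"dz":6,"rx":0,"ry":0,"rz":0,"gripper":1},{"dx":6.5,"dy":0,"dz":6.5,"rx":0,"ry":0,"rz":0,"gripper":1},{"dx":6.5,"dy":0,"dz":6.5,"rx":0,"ry":0,"rz":0,"gripper":1},{"dx":6.5,"dy":0,"dz":6.5,"rx":0,"ry":0,"rz":0,"gripper":1}]}}

```text
t: 14.8
eef_pos: [0.5169, 0.0043, 0.1363]
ee_rot: [3.141, 0.786, -2.114]
force: [0.0, -0.4, -3.1]
width: 0.0213
gripper_force: 60.0
```

Emit:
{"op": "jog_arm", "data": {"targets": [{"dx":0.5,"dy":0,"dz":0.5,"rx":0,"ry":0,"rz":0,"gripper":1},{"dx":0.5,"dy":0,"dz":0.5,"rx":0,"ry":0,"rz":0,"gripper":1},{"dx":1,"dy":0,"dz":1,"rx":0,"ry":0,"rz":0,"gripper":1},{"dx":1,"dy":0,"dz":1,"rx":0,"ry":0,"rz":0,"gripper":1},{"dx":1.2,"dy":0,"dz":1.2,"rx":0,"ry":0,"rz":0,"gripper":1},{"dx":1.2,"dy":0,"dz":1.2,"rx":0,"ry":0,"rz":0,"gripper":1},{"dx":1.2,"dy":0,"dz":1.2,"rx":0,"ry":0,"rz":0,"gripper":1},{"dx":1.2,"dy":0,"dz":1.2,"rx":0,"ry":0,"rz":0,"gripper":1}]}}

```text
t: 15.47
eef_pos: [0.517, 0.0043, 0.1352]
ee_rot: [-3.141, 0.786, -2.113]
force: [-4.4, -1.7, 5.1]
width: 0.0206
gripper_force: 60.0
```

Emit:
{"op": "jog_arm", "data": {"targets": [{"dx":0,"dy":0,"dz":0,"rx":0,"ry":0,"rz":0,"gripper":0.7},{"dx":0,"dy":0,"dz":0,"rx":0,"ry":0,"rz":0,"gripper":0.5},{"dx":0,"dy":0,"dz":0,"rx":0,"ry":0,"rz":0,"gripper":0.3},{"dx":0,"dy":0,"dz":0,"rx":0,"ry":0,"rz":0,"gripper":0.3},{"dx":0,"dy":0,"dz":0,"rx":0,"ry":0,"rz":0,"gripper":0.3},{"dx":0,"dy":0,"dz":0,"rx":0,"ry":0,"rz":0,"gripper":0.3},{"dx":0,"dy":0,"dz":0,"rx":0,"ry":0,"rz":0,"gripper":0.3},{"dx":0,"dy":0,"dz":0,"rx":0,"ry":0,"rz":0,"gripper":0.3}]}}

```text
t: 16.13
eef_pos: [0.5169, 0.0044, 0.1345]
ee_rot: [3.141, 0.786, -2.114]
force: [-0.2, -0.2, 0.2]
width: 0.0608
gripper_force: 0.0
```

Emit:
{"op": "jog_arm", "data": {"targets": [{"dx":0,"dy":0,"dz":-8,"rx":0,"ry":0,"rz":0,"gripper":0.3},{"dx":0,"dy":0,"dz":-20,"rx":0,"ry":0,"rz":0,"gripper":0.3},{"dx":0,"dy":0,"dz":-40,"rx":0,"ry":0,"rz":0,"gripper":0.3},{"dx":0,"dy":0,"dz":-65,"rx":0,"ry":0,"rz":0,"gripper":0.3},{"dx":0,"dy":0,"dz":-90,"rx":0,"ry":0,"rz":0,"gripper":0.7},{"dx":0,"dy":0,"dz":-110,"rx":0,"ry":0,"rz":0,"gripper":1},{"dx":0,"dy":0,"dz":-120,"rx":0,"ry":0,"rz":0,"gripper":1},{"dx":0,"dy":0,"dz":-120,"rx":0,"ry":0,"rz":0,"gripper":1}]}}

```text
t: 16.8
eef_pos: [0.473, -0.07, 0.2215]
ee_rot: [-3.137, 0.785, -2.112]
force: [0.8, 0.1, 0.2]
width: 0.0402
gripper_force: 0.0
```

Run:
```python
from h import *
from scipy.optimize import least_squares
st(); th=np.deg2rad(59.3); u=np.array([np.cos(th),np.sin(th)]); v=np.array([-u[1],u[0]])
for n in('scene','side','wrist'):
    q=grab(n); np.savez('z_'+n+'.npz',**q); save(q,'z_'+n+'.png'); w=cloud(q); rgb=q['frame'].astype(int)
    d=np.hypot(w[...,0]-.567,w[...,1]-.091)
    for lo,Rr in((.06,.063),(.08,.063),(.1,.061),(.12,.057)):
        m=(d<.085)&(w[...,2]>lo)&(w[...,2]<lo+.02)&(rgb.max(-1)>60)&(rgb.max(-1)<220); p=w[m][:,:2]
        if len(p)>15:
            s=least_squares(lambda c:np.hypot(*(p-c).T)-Rr,[.567,.091],loss='soft_l1',f_scale=.002).x; print(n,lo,len(p),s.round(4))
    # handle
    dd=w[...,:2]-[.567,.091]; X=dd@u; Y=dd@v; m=(X<-.075)&(X>-.12)&(abs(Y)<.05)&(w[...,2]>.08)&(w[...,2]<.16)&(rgb.max(-1)<90)
    if m.sum()>10: print('  handle',m.sum(),np.percentile(X[m],[3,50]).round(3),np.percentile(Y[m],[3,50,97]).round(3))
    # rocker: bright pixels near the switch
    m=(abs(X+.099)<.035)&(abs(Y+.072)<.03)&(w[...,2]>.03)&(w[...,2]<.06)&(rgb.min(-1)>140)
    if m.sum()>5: print('  rocker',m.sum(),'X',np.percentile(X[m],[3,50,97]).round(3),'Y',np.percentile(Y[m],[3,50,97]).round(3),'z',np.percentile(w[m][:,2],[3,50,97]).round(3))
```

```text
t 16.8 q [-0.41  0.11 -0.32 -0.86 -1.18  0.23] p [ 0.473  -0.07    0.2215] F [0.8 0.1 0.2] w 0.0402 0.0
scene 0.06 27 [0.5683 0.0911]
scene 0.08 143 [0.5693 0.0919]
scene 0.1 194 [0.571  0.0933]
scene 0.12 168 [0.5719 0.0939]
  handle 19 [-0.099 -0.097] [-0.008  0.003  0.01 ]
side 0.06 96 [0.566 0.087]
side 0.08 131 [0.5643 0.0881]
side 0.1 126 [0.5631 0.0911]
side 0.12 95 [0.5624 0.0916]
  rocker 103 X [-0.124 -0.105 -0.075] Y [-0.091 -0.074 -0.057] z [0.031 0.04  0.047]
wrist 0.06 1181 [0.5673 0.0874]
wrist 0.08 1712 [0.5681 0.0888]
wrist 0.1 1044 [0.569  0.0911]
wrist 0.12 20 [0.5715 0.0949]
  handle 2284 [-0.11  -0.107] [-0.011 -0.001  0.009]
  rocker 1397 X [-0.124 -0.11  -0.076] Y [-0.091 -0.072 -0.053] z [0.031 0.04  0.046]
```

The carafe stands centred within about 2 mm, and the rocker was found where expected. To press it clear of mug, canister and handle, I come in at azimuth 130° with a 30° lean.

Run:
```python
from h import *
st(); go([.53,-.15,.30],rot(95,38),0); go([.575,-.08,.20],rot(130,30),0)
```

```text
t 16.95 q [-0.41  0.11 -0.32 -0.86 -1.18  0.23] p [ 0.4729 -0.0679  0.2189] F [ 0.4 -0.3 -0.8] w 0.0284 0.0
d [-29. -91. -86.] r [-0.418  0.119 -0.474] rows 3.1 5.1
d [-17. -94.  43.] r [-0.757  0.228 -0.988] rows 2.5 10.1
```

Emit:
{"op": "jog_arm", "data": {"targets": [{"dx":-6,"dy":-10,"dz":-30,"rx":-0.02,"ry":0.01,"rz":-0.02,"gripper":1},{"dx":-12,"dy":-25,"dz":-50,"rx":-0.08,"ry":0.02,"rz":-0.09,"gripper":1},{"dx":-18,"dy":-42,"dz":-68,"rx":-0.15,"ry":0.04,"rz":-0.17,"gripper":1},{"dx":-23,"dy":-60,"dz":-78,"rx":-0.22,"ry":0.06,"rz":-0.25,"gripper":1},{"dx":-27,"dy":-77,"dz":-84,"rx":-0.29,"ry":0.08,"rz":-0.33,"gripper":1},{"dx":-29,"dy":-91,"dz":-86,"rx":-0.36,"ry":0.1,"rz":-0.41,"gripper":1},{"dx":-29,"dy":-91,"dz":-86,"rx":-0.418,"ry":0.119,"rz":-0.474,"gripper":1},{"dx":-29,"dy":-91,"dz":-86,"rx":-0.418,"ry":0.119,"rz":-0.474,"gripper":1}]}}

```text
t: 17.62
eef_pos: [0.532, -0.1485, 0.2979]
ee_rot: [3.138, 0.664, -1.477]
force: [-0.0, 0.5, -0.8]
width: 0.0001
gripper_force: 0.0
```

Run:
```python
from h import *
st(); go([.575,-.075,.20],rot(130,30),0); go([.573,-.045,.09],rot(130,30),0)
```

```text
t 17.62 q [-0.34  0.35  0.18 -0.6  -1.7   0.45] p [ 0.532  -0.1485  0.2979] F [-0.   0.5 -0.8] w 0.0001 0.0
d [  6. -50. 120.] r [-0.335  0.137 -0.501] rows 3.1 4.9
d [ 50. -51. 225.] r [-0.335  0.137 -0.501] rows 5.7 4.9
```

Run:
```python
from h import *
go([.585,-.11,.19],rot(130,30),0)
```

```text
d [ 40. -57. 105.] r [-0.335  0.137 -0.501] rows 3.0 4.9
```

Emit:
{"op": "jog_arm", "data": {"targets": [{"dx":6,"dy":-10,"dz":5,"rx":-0.06,"ry":0.02,"rz":-0.09,"gripper":1},{"dx":12,"dy":-20,"dz":20,"rx":-0.12,"ry":0.05,"rz":-0.18,"gripper":1},{"dx":19,"dy":-30,"dz":40,"rx":-0.19,"ry":0.08,"rz":-0.28,"gripper":1},{"dx":26,"dy":-40,"dz":62,"rx":-0.26,"ry":0.1,"rz":-0.38,"gripper":1},{"dx":33,"dy":-50,"dz":84,"rx":-0.31,"ry":0.125,"rz":-0.46,"gripper":1},{"dx":40,"dy":-57,"dz":105,"rx":-0.335,"ry":0.137,"rz":-0.501,"gripper":1},{"dx":40,"dy":-57,"dz":105,"rx":-0.335,"ry":0.137,"rz":-0.501,"gripper":1},{"dx":40,"dy":-57,"dz":105,"rx":-0.335,"ry":0.137,"rz":-0.501,"gripper":1}]}}

```text
t: 18.28
eef_pos: [0.5832, -0.11, 0.1907]
ee_rot: [3.14, 0.525, -0.88]
force: [0.1, -0.3, -0.4]
width: 0.0002
gripper_force: 0.0
```

Run:
```python
from h import *
st(); go([.573,-.045,.085],rot(130,30),0)
```

```text
t 18.28 q [-0.1   0.53  0.19 -0.36 -1.62  0.84] p [ 0.5832 -0.11    0.1907] F [ 0.1 -0.3 -0.4] w 0.0002 0.0
d [  4. -34. 120.] r [-0.002  0.001 -0.006] rows 3.0 0.1
```

Emit:
{"op": "jog_arm", "data": {"targets": [{"dx":1,"dy":-5,"dz":15,"rx":0,"ry":0,"rz":0,"gripper":1},{"dx":2,"dy":-11,"dz":38,"rx":0,"ry":0,"rz":0,"gripper":1},{"dx":3,"dy":-18,"dz":63,"rx":0,"ry":0,"rz":0,"gripper":1},{"dx":4,"dy":-25,"dz":88,"rx":0,"ry":0,"rz":0,"gripper":1},{"dx":4,"dy":-31,"dz":108,"rx":0,"ry":0,"rz":0,"gripper":1},{"dx":4,"dy":-34,"dz":120,"rx":0,"ry":0,"rz":0,"gripper":1},{"dx":4,"dy":-34,"dz":120,"rx":0,"ry":0,"rz":0,"gripper":1},{"dx":4,"dy":-34,"dz":120,"rx":0,"ry":0,"rz":0,"gripper":1}]}}

```text
t: 18.95
eef_pos: [0.5747, -0.0474, 0.088]
ee_rot: [-3.14, 0.52, -0.88]
force: [-0.2, 0.2, 0.1]
width: 0.0006
gripper_force: 0.0
```

Run:
```python
from h import *
st(); go([.573,-.045,.060],rot(130,30),0)
```

```text
t 18.95 q [-0.01  0.58  0.04 -0.4  -1.39  0.85] p [ 0.5747 -0.0474  0.088 ] F [-0.2  0.2  0.1] w 0.0006 0.0
d [11.4 -0.2 25.7] r [-0.006 -0.004 -0.006] rows 0.7 0.1
```

Emit:
{"op": "jog_arm", "data": {"targets": [{"dx":2,"dy":0,"dz":6,"rx":0,"ry":0,"rz":0,"gripper":1},{"dx":4,"dy":0,"dz":11,"rx":0,"ry":0,"rz":0,"gripper":1},{"dx":6,"dy":0,"dz":15,"rx":0,"ry":0,"rz":0,"gripper":1},{"dx":8,"dy":0,"dz":19,"rx":0,"ry":0,"rz":0,"gripper":1},{"dx":10,"dy":0,"dz":22,"rx":0,"ry":0,"rz":0,"gripper":1},{"dx":11,"dy":0,"dz":24.5,"rx":0,"ry":0,"rz":0,"gripper":1},{"dx":11.5,"dy":0,"dz":25.5,"rx":0,"ry":0,"rz":0,"gripper":1},{"dx":11.5,"dy":0,"dz":25.5,"rx":0,"ry":0,"rz":0,"gripper":1}]}}

```text
t: 19.62
eef_pos: [0.5728, -0.0461, 0.0633]
ee_rot: [-3.139, 0.52, -0.876]
force: [-5.2, -5.1, 28.8]
width: 0.0002
gripper_force: 14.3
```

Emit:
{"op": "jog_arm", "data": {"targets": [{"dx":-6,"dy":0,"dz":-10,"rx":0,"ry":0,"rz":0,"gripper":1},{"dx":-12,"dy":0,"dz":-22,"rx":0,"ry":0,"rz":0,"gripper":1},{"dx":-12,"dy":3,"dz":-45,"rx":0,"ry":0,"rz":0,"gripper":1},{"dx":-12,"dy":8,"dz":-75,"rx":0,"ry":0,"rz":0,"gripper":1},{"dx":-12,"dy":14,"dz":-105,"rx":0,"ry":0,"rz":0,"gripper":1},{"dx":-12,"dy":20,"dz":-135,"rx":0,"ry":0,"rz":0,"gripper":1},{"dx":-12,"dy":20,"dz":-155,"rx":0,"ry":0,"rz":0,"gripper":1},{"dx":-12,"dy":20,"dz":-160,"rx":0,"ry":0,"rz":0,"gripper":1}]}}

```text
t: 20.28
eef_pos: [0.6033, -0.1128, 0.2078]
ee_rot: [-3.136, 0.515, -0.878]
force: [-0.1, 0.4, 0.9]
width: 0.0004
gripper_force: 0.0
```

Run:
```python
from h import *
from scipy.optimize import least_squares
st(); th=np.deg2rad(59.3); u=np.array([np.cos(th),np.sin(th)]); v=np.array([-u[1],u[0]])
for n in('scene','side','wrist'):
    q=grab(n); w=cloud(q); rgb=q['frame'].astype(int)
    dd=w[...,:2]-[.567,.091]; X=dd@u; Y=dd@v; Z=w[...,2]
    m=(abs(X+.099)<.028)&(abs(Y+.072)<.013)&(Z>.025)&(Z<.06)
    for a,b in((-.125,-.11),(-.088,-.073)):
        k=m&(X>a)&(X<b)&(rgb.min(-1)>120)
        if k.sum()>3: print(n,'rocker',(a,b),k.sum(),np.median(Z[k]).round(4))
    d=np.hypot(*np.moveaxis(dd,-1,0))
    m=(d<.085)&(Z>.08)&(Z<.1)&(rgb.max(-1)>60)&(rgb.max(-1)<220); p=w[m][:,:2]
    if len(p)>15: print(n,'carafe',len(p),least_squares(lambda c:np.hypot(*(p-c).T)-.063,[.567,.091],loss='soft_l1',f_scale=.002).x.round(4))
    m=(np.hypot(w[...,0]-.413,w[...,1]+.057)<.06)&(Z>.08)&(Z<.11)
    if m.sum()>30: print(n,'mug',cv2.minEnclosingCircle(w[m][:,:2].astype(np.float32)),np.percentile(Z[m],95).round(4))
```

```text
t 20.28 q [-0.1   0.54  0.25 -0.36 -1.65  0.83] p [ 0.6033 -0.1128  0.2078] F [-0.1  0.4  0.9] w 0.0004 0.0
scene rocker (-0.125, -0.11) 25 0.0383
scene rocker (-0.088, -0.073) 30 0.0478
scene carafe 173 [0.5689 0.0913]
scene mug ((0.41289928555488586, -0.057683322578668594), 0.03725285455584526) 0.0926
side rocker (-0.125, -0.11) 28 0.0362
side rocker (-0.088, -0.073) 18 0.0442
side carafe 58 [0.5655 0.0877]
side mug ((0.410680890083313, -0.06325061619281769), 0.036032456904649734) 0.089
wrist rocker (-0.125, -0.11) 330 0.0364
wrist rocker (-0.088, -0.073) 317 0.0448
wrist carafe 67 [0.5686 0.0874]
wrist mug ((0.41821539402008057, -0.08173033595085144), 0.027512526139616966) 0.0883
```

The rocker's front end is now down at 37 mm with its back at 45 mm. The carafe and mug are unmoved and the arm is clear.

```bash
python3 -c "
from station import arm
print(arm.job_done())"
```

```text
the job is handed in; nothing more can be done
None
```

I handed the job in; no verdict came back. By my last camera check the mug stands upright on the worktop clear of the machine, the carafe is centred on the hot plate to about 2 mm with its handle to the front, the rocker is down in the on position, and the arm is clear.

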